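Find the full-depth bore with the depth gauge

ROBOT

A 7-joint arm with a two-finger parallel gripper is mounted at the origin on the work surface. World frame = base frame: x ahead of the robot, y to its left, z up, the work surface at z = 0. Lengths are in mm, angles in rad, forces in N, time in s.
With the tool pointing down it reaches from about 400 to 850 mm from the base axis. Payload 10.4 kg.
Tool frame: the origin (TCP) lies between the finger pads; the fingertips stand env.tcp_to_tips ahead of it and the grasp point (between the pads) lies 11 mm behind it (env.tcp_to_tips is the distance from the TCP to the fingertips, in mm); z points along the fingers, y is the direction in which the jaws open and shut (so a half turn about z gives the same grasp; the last joint's range is limited). The gripper opens to 87 mm and grips with 3 to 60 N. Pads are 19 mm wide; open, the fingers measure 117 mm over their backs; the gripper's body (75 mm by 190 mm) begins 51 mm behind the grasp point.
Start: joints at [1.163, 0.332, -0.065, 1.46, 0.022, 1.35, -0.088], TCP at [234.631, -579.309, 230.576] pointing down, gripper open.
Joint ranges: [-2.6, 2.6], [-0.5, 2.12], [-1.47, 1.34], [0.16, 2.42], [-1.27, 4.41], [0.06, 2.06], [-2.6, 2.6]. Speed limits (rad/s): [2.22, 2.22, 2.79, 2.79, 3.14, 3.14, 3.14].

INTERFACE

Orientations are given as a rotation vector (axis times angle).
In Python, from cell import telemetry, eyes, job_done, env gives the robot as it stands. The module is installed in compiled form; this text tells all that it offers.
- The arm moves only by the shell command python3 -m creep 'ROWS'. ROWS is JSON, a list of rows, each an object with "travel": the shift along the tool's x, y, z in m, a list of three; "twist": the turn, a rotation vector about the tool's x, y, z in units of 5 degrees (1.0 is 5 degrees), a list of three; "grip": the closure, from 0 (fully open) to 1 (shut). A call has exactly 10 rows; each row is the pose to reach, as a shift and turn from the pose commanded when the call began, along the tool's axes at that moment; what a row does not reach only later rows make up. A row lasts 1/10 s, in which the tool goes at most 50 mm and 8.59 degrees, less where a joint would pass 70% of its speed; a pose out of reach is approached as far as the arm can. A call with a gripper value outside its range is refused whole. The fingers move at their own pace and stop on an object; the grip force is fixed at half the most. Time passes only in rows, so rows that repeat a pose let the fingers close, or fill a call up. It gives the time, the measured TCP pose, the force and the opening at its end, in the units of the state.
- telemetry.observe(): the state, without advancing time (a new reading comes with each control period).
- eyes.capture(name): name is "side" or "top"; returns (picture, depth): 400x640x3 uint8, red, green, blue; 400x640 float32, mm along the optical axis (not along the pixel's ray), 0 where there is no reading.
- eyes.camera_model(name): a dict with "mtx" (3x3 intrinsics, pixels), "R" (3x3) and "t" (3): a world point X has camera coordinates R X + t. Camera axes: x right, y down, z forward; pixel columns grow to the right and rows downward; lengths in mm; the calibration is good to about 2 mm. A picture is of the moment at which its call begins. camera_model takes no time and is no camera call.
- job_done(): hands the job in, once; it reports no verdict.
The state is a dict: "t": time; "joints": joint angles; "dq": joint speeds; "joint_efforts": joint torques, N m; "tcp_pos": TCP position; "ee_rot": TCP orientation; "wrist_force": force on the tool from outside, world axes, zero at the start; "torque": the same for the moment, N m; "grip_width": finger opening in mm.
Only numpy, scipy, OpenCV 4.12 (cv2) and the standard library are available. Lean on these libraries where they do the work, as an engineer would, in place of code of your own. Each camera call takes 0.05 s, during which the arm holds its last target.

TASK

Take the depth gauge out of its stand and check the three holes drilled in the practice block in the vise: push the gauge into a hole, without forcing it, until it bottoms, and see where its ring mark stops. Only one hole was drilled to full depth, where the mark comes level with the top of the block; leave the gauge standing there, pushed fully home and let go, and leave the other things on the table where they are.

Things in the scene. Friction and masses are not known exactly. Their poses are not given: they have to be found in the camera images.
- gauge_grip (a point): depth gauge, a plain steel pin 111 mm long, 90 g, upright in the stand, its shoulder on the stand's top. This point: middle of the handle, on the axis, 83 mm above the tip; z points from tip to handle. Handle: cylinder 16 mm across, 61 to 111 mm above the tip. Shoulder: disc 20 mm across, 55 to 59 mm above the tip. Rod: 10 mm across, the last 8 mm tapering to a flat end 6 mm across.
- gauge_mark (a point): the thin dark ring mark round the gauge's rod, 30 mm above the tip (1.5 mm wide; this point is its middle, on the axis).
- gauge_tip (a point): the flat lower end of the gauge, on the axis. The practice block is damaged if the tip is pressed or driven with more than 25 N against anything, sideways too.
- bore_left (a point): the left of three bores in the block in the vise; this point: centre of its mouth on the block's flat top, z up, the bore runs straight down. The bores stand in a row 26 mm apart, left to right along the vise's +y to -y, 12 mm across, sharp-edged. They look alike: one is 30 mm deep, one 24 and one 20 mm; which is which changes every time.
- bore_middle (a point): the middle bore, on the vise's vertical axis; this point: centre of its mouth on the block's top. In every bore, 4 to 12 mm below the mouth, two springy rubber lips (on the vise's -x and +x sides) squeeze the rod: it does not sink by its own weight; pushing it in or pulling it out takes about 3 to 9 N.
- bore_right (a point): the right bore; this point: centre of its mouth on the block's top. The floor of every bore is firm (it gives about 1 mm under 12 N). With the tip on the floor, the gauge's mark is level with the block's top (full-depth bore), or 6 mm or 10 mm above it.
- vise: small fixed black vise with the bone-coloured practice block in its jaws; origin at the centre of the base's underside, on the tray's floor, 4 mm above the table. The block measures 36 mm (x) by 92 mm (y); its top face is 105 mm above this origin and is the highest part of the vise; the jaws end 11 mm lower. Base 100 by 90 mm; a screw spindle with a cross bar, 50 mm up, sticks out to 70 mm on the -x side.
- stand_top (a point): white plastic instrument stand, fixed to the table, 50 mm (x) by 80 mm (y) by 62 mm high; this point is the centre of the mouth of the 12 mm through hole that holds the gauge, on the stand's top face. Beside it, 42 mm to +y, is an empty 9 mm hole.
- cup: paper cup, 66 mm across, 85 mm high, loose, to be left alone; origin under its centre.
- handpiece: steel handpiece, 127 mm long, 18 mm thick, lying in the tray, loose, to be left alone; origin near its middle, underside.
- dish: small steel bowl, 72 mm across, 28 mm high, in the tray, loose, to be left alone; origin under its centre.
- pen: blue pen, 140 mm long, 10 mm thick, lying on the table, loose, to be left alone; origin under its middle.
- jar: amber jar with white cap, 56 mm across, 65 mm high, loose, to be left alone; origin under its centre.
- carton: small white carton, 75 by 110 by 50 mm high, loose, to be left alone; origin under its centre.
Not all that is in view belongs to the job. What is shaped like the part that bears stand_top but purple is not meant.

How it is judged (in metres and radians):
On the way, in this order (a step that is already met when the one before it is completed fails the run):
1. the gauge is lifted out of the stand, its tip above the stand's top (z of gauge_tip in the frame of stand_top above 0.002 m), for 0.1 s.
2. the gauge is pressed against the floor of the full-depth bore (more than 2 N on the tip), its mark level with the block's top (z of gauge_mark in the frame of bore_middle between -0.003 and 0.0018 m and (horizontal distance between gauge_tip and bore_left below 0.004 m or horizontal distance between gauge_tip and bore_middle below 0.004 m or horizontal distance between gauge_tip and bore_right below 0.004 m) and angle between gauge_tip's own z axis and vertical below 0.14 rad and contact force between gauge_c0 and anything else above 2 N), for 0.1 s.
At the end, for the whole second after the job is handed in: The gauge stands upright (within 0.14 rad), at rest, with its tip within 4 mm sideways of a bore's axis and its ring mark no more than 1.8 mm above and 3 mm below the block's top face, which only the full-depth bore allows (z of gauge_mark in the frame of bore_middle between -0.003 and 0.0018 m and (horizontal distance between gauge_tip and bore_left below 0.004 m or horizontal distance between gauge_tip and bore_middle below 0.004 m or horizontal distance between gauge_tip and bore_right below 0.004 m) and angle between gauge_tip's own z axis and vertical below 0.14 rad and linear speed of gauge below 0.01 m/s); the robot touches nothing.
It fails at once if the gauge's tip is pressed with more than 25 N (contact force between gauge_c0 and anything else above 25 N).
It fails at once if another loose thing (cup, handpiece, dish, pen, jar, carton) is moved more than 30 mm (distance of any of cup, handpiece, dish, pen, jar, carton from where it was at the start of the episode above 0.03 m).
It also fails if it takes over 64 s, if anything falls off the work surface, if the arm or the gripper's body presses on something with over 40 N, if the wrist force passes 120 N, or if a joint passes its speed limit or range.

## Working session

There is one attempt and no reset: what is moved stays moved. The work goes in short steps, Python scripts to look and compute and a shell command to move; the robot and the scene stay as the last step left them, time stands still between calls to the robot, and variables do not carry over. Pictures are saved under pics/ and viewed, and the job is handed in when it is done.

```bash
mkdir -p pics
python3 - <<'E'
from cell import telemetry, eyes, env
import cv2,numpy as np
print(telemetry.observe()); print(env.tcp_to_tips)
for n in("side","top"):
    p,d=eyes.capture(n); cv2.imwrite(f"pics/{n}0.png",p[:,:,::-1]); np.savez(f"{n}0.npz",p=p,d=d)
    m=eyes.camera_model(n); print(n,m)
E
```

```text
{'t': 0.0, 'joints': array([ 1.16340429,  0.33283261, -0.06471566,  1.46093992,  0.0215987 ,
        1.34992741, -0.08851617]), 'dq': array([-5.71005527e-04,  6.65203921e-04,  1.42638254e-04, -2.40414680e-04,
        7.99116380e-04, -8.85944254e-04, -1.72454592e-05]), 'joint_efforts': array([-6.02696832e-05, -6.23256397e+01,  2.44478043e-02, -3.89895344e+01,
       -6.12850185e-02,  3.96924152e-02,  1.38965775e-04]), 'tcp_pos': array([ 234.4626948 , -578.93959073,  229.77917034]), 'ee_rot': array([-3.08227371e+00, -6.00475138e-01,  5.17987598e-04]), 'wrist_force': array([-0.15702603, -0.13166131, -1.09523576]), 'torque': array([-0.02890847, -0.06710055,  0.04032012]), 'grip_width': 86.9924327752207}
8.0
side {'mtx': array([[373.77752177,   0.        , 317.14415793],
       [  0.        , 373.77752177, 202.80508272],
       [  0.        ,   0.        ,   1.        ]]), 'R': array([[ 0.87674401, -0.48061753, -0.01807556],
       [-0.37064992, -0.65123601, -0.6622011 ],
       [ 0.306494  ,  0.58728056, -0.74910812]]), 't': array([-524.17041746,  201.59599709,  814.15661445])}
top {'mtx': array([[488.00441883,   0.        , 328.00952491],
       [  0.        , 488.00441883, 208.3765342 ],
       [  0.        ,   0.        ,   1.        ]]), 'R': array([[ 0.02697868, -0.99955461, -0.01275696],
       [-0.99006867, -0.02495692, -0.13835165],
       [ 0.13797166,  0.01636281, -0.990301  ]]), 't': array([ -86.03267626,  573.52840992, 1421.39242269])}
```

View pics/side0.png

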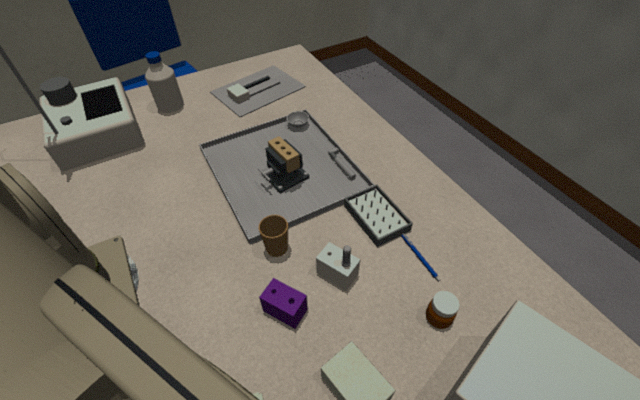

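View pics/top0.png

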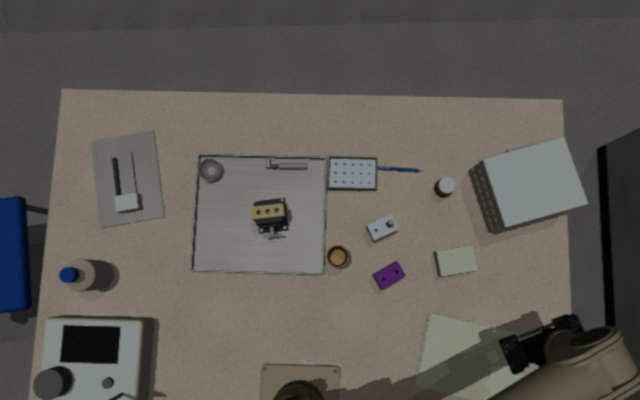

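Side view: the white stand is at (338,265) with the gauge's handle at (347,254); the vise with its bone-coloured block is at (284,155). Top view: stand (382,228), gauge (390,224), block (268,211).

Could be taken for the stand:
- White stand, side (338,265), which is the one I choose because it is white and holds a gauge.
- Purple block, side (284,302), excluded by the text.
- Black-rimmed white rack of pegs, side (378,215).
- White carton, side (356,375).

Next I check the choice in close crops.

Run:
```python
import cv2,numpy as np
s=np.load("side0.npz");t=np.load("top0.npz")
a=s['p'][225:295,300:380,::-1];b=t['p'][205:250,355:410,::-1];c=s['p'][130:195,255:320,::-1];d=t['p'][190:245,240:305,::-1]
r=lambda i:cv2.resize(i,(400,300),interpolation=cv2.INTER_CUBIC)
im=np.vstack([np.hstack([r(a),r(b)]),np.hstack([r(c),r(d)])])
cv2.imwrite("pics/crop0.png",cv2.convertScaleAbs(im,alpha=1.5))
for n,z in(("side",s),("top",t)): print(n,z['d'].min(),z['d'].max())
```

```text
side 0.0 3129.467
top 0.0 2447.8762
```

View pics/crop0.png

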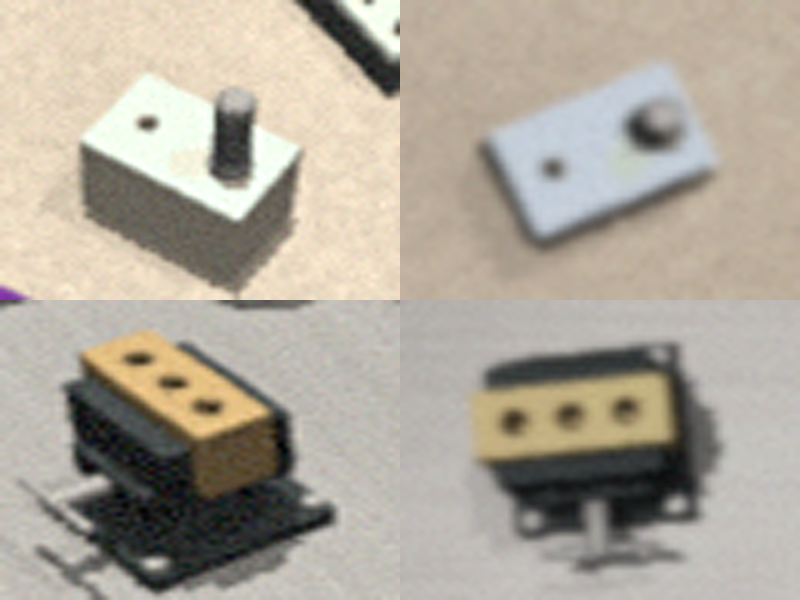

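The crop confirms it: a white stand with an empty small hole and a dark steel gauge upright in the other. The block shows three dark bores in a row. Now I triangulate.

```bash
cat > h.py <<'E'
import numpy as np,cv2
from cell import eyes
C={n:eyes.camera_model(n) for n in("side","top")}
def ray(n,uv):
    m=C[n];d=m['R'].T@(np.linalg.inv(m['mtx'])@np.array([uv[0],uv[1],1.]));return -m['R'].T@m['t'],d/np.linalg.norm(d)
def plane(n,uv,z):
    o,d=ray(n,uv);return o+d*(z-o[2])/d[2]
def tri(us,ut):
    o1,d1=ray("side",us);o2,d2=ray("top",ut)
    A=np.stack([d1,-d2],1);s=np.linalg.lstsq(A,o2-o1,rcond=None)[0]
    a=o1+d1*s[0];b=o2+d2*s[1];return (a+b)/2,np.linalg.norm(a-b)
def proj(n,X):
    m=C[n];p=m['mtx']@(m['R']@np.array(X,float)+m['t']);return p[:2]/p[2]
def blobs(gray,x0,y0,x1,y1,thr,k=6):
    # intensity-weighted dark blobs on upscaled roi
    g=cv2.resize(gray[y0:y1,x0:x1],None,fx=k,fy=k,interpolation=cv2.INTER_CUBIC)
    n,l,st,ce=cv2.connectedComponentsWithStats((g<thr).astype('uint8'))
    return [((c[0]+.5)/k-.5+x0,(c[1]+.5)/k-.5+y0,s[4]/k/k) for c,s in zip(ce[1:],st[1:])]
E
python3 - <<'E'
from h import *
I={n:np.load(n+"0.npz") for n in C}
G={n:I[n]['p'].max(2) for n in C}
for thr in(70,90,110):
    print(thr)
    for b in blobs(G['side'],268,134,302,165,thr): 
        if 2<b[2]<60: print(' s',np.round(b,2))
    for b in blobs(G['top'],250,200,290,222,thr):
        if 2<b[2]<60: print(' t',np.round(b,2))
E
```

```text
70
 s [277.07 142.42   4.94]
 s [282.62 147.61   4.81]
 s [288.38 152.84   5.39]
 t [276.05 209.14   4.97]
 t [266.97 210.36   5.58]
 t [257.95 211.69   7.14]
90
 s [277.04 142.37   8.22]
 s [282.6  147.51   8.17]
 s [288.28 152.76   9.28]
 t [276.02 209.4   11.42]
 t [266.98 210.59  12.44]
 t [257.95 211.85  13.56]
110
 s [277.04 142.32  11.78]
 s [282.58 147.48  11.89]
 s [288.28 152.73  13.78]
 t [276.15 209.66  22.  ]
 t [267.09 210.79  23.  ]
 t [258.   211.9   22.69]
```

Run:
```python
import numpy as np
for n,(r0,r1,c0,c1) in(("side",(136,164,268,304)),("top",(202,220,250,286))):
    print(np.load(n+"0.npz")['p'].max(2)[r0:r1,c0:c1])
np.set_printoptions(linewidth=250)
for n,(r0,r1,c0,c1) in(("side",(242,276,335,360)),("top",(214,236,375,402))):
    print(np.load(n+"0.npz")['p'].max(2)[r0:r1,c0:c1])
```

```text
[[134 131 124 ... 130 130 129]
 [131 133 130 ... 130 132 125]
 [130 125 130 ... 127 133 129]
 ...
 [ 44  28  30 ...  29  77 121]
 [ 43  48  41 ...  10  68 115]
 [ 36  51  55 ...  19  57 104]]
[[122 121 119 112  90  72  56  50  47  40  40  38  41  38  37  39  39  37
   38  41  37  41  41  41  43  42  44  42  49  48  45  46  51  46  50  79]
 [123 124 118  97  60  46  41  40  42  40  41  41  41  39  41  41  41  40
   44  42  46  50  51  56  60  66  69  74  77  82  87  85  69  52  41  62]
 [122 121 116  91  55  43  43  40  42  41  42  44  48  50  56  58  58  63
   72  74  78  83  86  94  98 104 111 114 120 120 122 117  98  70  38  47]
 [122 119 114  95  64  55  57  58  62  71  73  74  79  86  92  93 100 103
  111 117 119 118 122 123 125 124 125 130 129 131 128 128 114  79  43  38]
 [123 121 119 107  90  88  91  93 100 111 117 117 120 122 121 124 122 125
  126 128 132 132 129 130 130 131 128 129 131 130 131 128 114  86  42  33]
 [121 125 127 128 121 121 120 124 124 128 129 130 130 130 130 130 129 128
  129 130 130 127 131 129 127 119 111 114 122 129 128 129 121  87  49  34]
 [125 126 129 
[... 7020 characters left out ...]
 144 138 132 130 128 124 127 129]
 [ 71  69 103 132 140 144 145 145 140 138 139 137 138 138 143 143 143 143 138 130 118 102 103 116 123 127 125]
 [ 99  93 116 136 144 143 144 146 143 141 137 138 138 139 139 143 135 124 111  94  83  79  92 112 125 128 127]
 [134 132 137 142 144 145 145 148 145 143 140 139 141 141 136 125 106  86  69  69  73  86 108 123 129 129 127]
 [143 144 146 147 145 145 143 145 147 144 141 139 134 126 108  84  67  61  71  80  91 107 123 127 128 130 127]
 [146 143 145 145 147 146 145 144 144 140 133 126 108  83  67  63  68  80  93 109 120 124 131 130 129 128 126]
 [144 144 144 144 144 143 141 135 127 117 101  84  69  64  68  77  90 106 114 125 130 129 130 132 125 125 123]]
```

Run:
```python
from h import *
S=[(277.04,142.32),(282.58,147.48),(288.28,152.73)];T=[(258.0,211.9),(267.09,210.79),(276.15,209.66)]
P=[]
for s,t in zip(S,T):
    X,e=tri(s,t);P.append(X);print(X.round(1),e.round(2), plane("side",s,109).round(1),plane("top",t,109).round(1))
P=np.array(P);print(np.diff(P,axis=0))
print("gauge top",[q if np.isscalar(q) else q.round(1) for q in tri((346.8,248.0),(391.1,222.2))])
for n in C:
    uv={"side":(346.8,248.0),"top":(391.1,222.2)}[n];print(plane(n,uv,118))
# stand top by mask: corners
for n,box in(("side",(310,235,365,295)),("top",(360,208,405,245))):
    p=np.load(n+"0.npz")['p'];print(n)
    x0,y0,x1,y1=box;hsv=cv2.cvtColor(p[y0:y1,x0:x1],cv2.COLOR_RGB2HSV)
    m=((hsv[...,1]<45)&(hsv[...,2]>120)).astype('uint8')
    m=cv2.morphologyEx(m,cv2.MORPH_CLOSE,np.ones((9,9)))
    c=max(cv2.findContours(m,0,2)[0],key=cv2.contourArea);r=cv2.minAreaRect(c)
    print(cv2.contourArea(c),cv2.approxPolyDP(c,3,True)[:,0]+[x0,y0])
# holes 9mm
g={n:np.load(n+"0.npz")['p'].max(2) for n in C}
hs=[b for b in blobs(g['side'],322,246,336,262,120)];ht=[b for b in blobs(g['top'],371,226,379,234,110)]
print(hs,ht)
print(tri(hs[0][:2],ht[0][:2]))
d={n:np.load(n+"0.npz")['d'] for n in C}
print("depth top bore area",d['top'][208:213,262:263].ravel(),"stand",d['top'][226:229,380:384].ravel())
for n,uv in(("top",(263,211)),("top",(381,228)),("side",(280,145)),("side",(338,257)),("top",(391,221)),("side",(347,247))):
    m=C[n];z=d[n][uv[1],uv[0]];x=np.linalg.inv(m['mtx'])@[uv[0],uv[1],1]*z;print(n,uv,(m['R'].T@(x-m['t'])).round(1))
```

```text
[550.5 127.  109.7] 0.19 [550.7 127.9 109. ] [550.7 127.1 109. ]
[554.4 101.3 109.5] 0.25 [554.5 101.9 109. ] [554.5 101.3 109. ]
[558.2  75.6 109.4] 0.31 [558.3  76.1 109. ] [558.4  75.6 109. ]
[[  3.8471858  -25.7591109   -0.22399255]
 [  3.88520652 -25.69987125  -0.08506803]]
gauge top [array([ 529.7, -250.8,  119.5]), np.float64(0.13336922468294873)]
[ 530.37042576 -249.96376197  118.        ]
[ 529.81980577 -250.92957782  118.        ]
side
3186.0 [[310 235]
 [310 294]
 [364 294]
 [364 235]]
top
1535.0 [[360 208]
 [360 244]
 [367 244]
 [368 239]
 [376 239]
 [377 244]
 [404 244]
 [404 208]]
[(np.float64(329.0615752828547), np.float64(253.34268929503918), np.float64(10.63888888888889))] [(np.float64(375.58674630261663), np.float64(229.81484641638224), np.float64(8.13888888888889))]
(array([ 512.28216269, -212.05172995,   63.10393002]), np.float64(0.5275781011120796))
depth top bore area [1390.1372 1393.5325 1393.3895 1395.7332 1386.7471] stand [1433.8345 1432.9481 1433.8126 1426.5043 1428.9141 1428.4604 1427.9207
 1425.6543 1430.0571 1429.6569 1424.2563 1423.1967]
top (263, 211) [554.  113.4 106.3]
top (381, 228) [ 518.6 -228.2   60.1]
side (280, 145) [552.5 113.3 109.7]
side (338, 257) [ 524.3 -228.8   62.1]
top (391, 221) [ 533.  -250.4  119.6]
side (347, 247) [ 531.  -249.6  120.5]
```

Triangulation gives:
- Gauge axis at (529.7, -250.8), handle top at about 119.
- Stand top at about 63 (text says 62).
- Bores at (550.5,127), (554.4,101.3) and (558.2,75.6), block top at about 109.5 (text says 109).

The pairs of rays miss each other by less than 0.6 mm. I move above the gauge, turning the jaws across the side camera's line of sight.

```bash
python3 -m creep '[{"travel":[0.04,-0.019,0.001],"twist":[0,0,-0.9],"grip":0},{"travel":[0.08,-0.039,0.002],"twist":[0,0,-1.9],"grip":0},{"travel":[0.12,-0.058,0.003],"twist":[0,0,-2.8],"grip":0},{"travel":[0.16,-0.078,0.004],"twist":[0,0,-3.8],"grip":0},{"travel":[0.2,-0.097,0.005],"twist":[0,0,-4.7],"grip":0},{"travel":[0.24,-0.117,0.006],"twist":[0,0,-5.6],"grip":0},{"travel":[0.28,-0.136,0.007],"twist":[0,0,-6.6],"grip":0},{"travel":[0.32,-0.156,0.008],"twist":[0,0,-7.5],"grip":0},{"travel":[0.36,-0.175,0.009],"twist":[0,0,-8.5],"grip":0},{"travel":[0.397,-0.194,0.01],"twist":[0,0,-9.4],"grip":0}]'
cat > d.py <<'E'
# usage: d.py x y z : shift in tool axes from measured TCP to world target
import sys,numpy as np
from cell import telemetry
from scipy.spatial.transform import Rotation as R
s=telemetry.observe();r=R.from_rotvec(s['ee_rot']);M=r.as_matrix()
T=np.array([float(v) for v in sys.argv[1:4]])
print('t',round(s['t'],2),'tcp',s['tcp_pos'].round(2),'F',s['wrist_force'].round(1),'w',round(s['grip_width'],1),'toolx',M[:,0].round(3),'z',M[:,2].round(4))
print('shift mm',(M.T@(T-s['tcp_pos'])).round(2))
E
python3 d.py 529.7 -250.8 200
```

```text
t: 1.1
tcp_pos: [530.7, -248.7, 220.3]
ee_rot: [-2.585, -1.785, 0.0]
wrist_force: [1.0, -0.6, 0.6]
grip_width: 87.2
t 1.1 tcp [ 530.73 -248.7   220.27] F [ 1.  -0.6  0.6] w 87.2 toolx [0.354 0.935 0.   ] z [-2.e-04  2.e-04 -1.e+00]
shift mm [-2.33 -0.22 20.27]
```

```bash
python3 -m creep '[{"travel":[-0.001,0,0.03],"twist":[0,0,0],"grip":0.3},{"travel":[-0.0023,0,0.06],"twist":[0,0,0],"grip":0.5},{"travel":[-0.0023,0,0.077],"twist":[0,0,0],"grip":0.55},{"travel":[-0.0023,0,0.077],"twist":[0,0,0],"grip":0.55},{"travel":[-0.0023,0,0.077],"twist":[0,0,0],"grip":0.55},{"travel":[-0.0023,0,0.077],"twist":[0,0,0],"grip":0.55},{"travel":[-0.0023,0,0.077],"twist":[0,0,0],"grip":0.55},{"travel":[-0.0023,0,0.077],"twist":[0,0,0],"grip":0.55},{"travel":[-0.0023,0,0.077],"twist":[0,0,0],"grip":0.55},{"travel":[-0.0023,0,0.077],"twist":[0,0,0],"grip":0.55}]'; python3 d.py 529.7 -250.8 80
python3 - <<'E'
from h import *
for n,(x0,y0,x1,y1) in(("side",(300,200,400,275)),("top",(350,190,430,250))):
    p,d=eyes.capture(n);np.savez(n+"1.npz",p=p,d=d)
    print(proj(n,(529.7,-250.8,118)))
    cv2.imwrite(f"pics/{n}1.png",cv2.convertScaleAbs(cv2.resize(p[y0:y1,x0:x1,::-1],(640,480),interpolation=cv2.INTER_CUBIC),alpha=1.5))
E
```

```text
t: 2.1
tcp_pos: [529.0, -252.7, 143.8]
ee_rot: [2.588, 1.78, 0.0]
wrist_force: [-0.9, -0.3, 0.4]
grip_width: 39.4
t 2.1 tcp [ 529.01 -252.67  143.78] F [-0.9 -0.3  0.4] w 39.4 toolx [ 0.358  0.934 -0.   ] z [ 3.e-04 -2.e-04 -1.e+00]
shift mm [ 2.000e+00 -4.000e-02  6.378e+01]
[346.73409982 248.44264128]
[391.05349557 222.24113977]
```

View pics/side1.png

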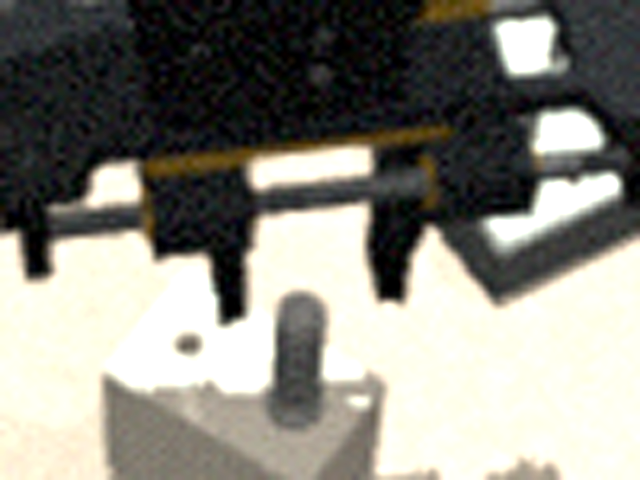

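View pics/top1.png

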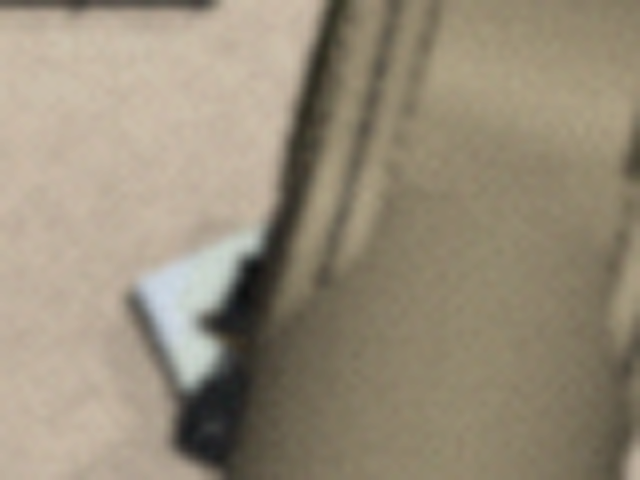

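The side view shows both fingertips (crop 230,320 and 390,300) straddling the handle top (300,300). The top view is hidden by the arm. I check where the model puts the tips.

```bash
python3 - <<'E'
from h import *
q=proj("side",(529.0,-252.7,135.8));print(q,(q-[300,200])*6.4)
y=np.array([.934,-.358,0])
for s in(-19.7,19.7):
    q=proj("side",np.array([529.0,-252.7,135.8])+s*y);print((q-[300,200])*6.4)
E
python3 d.py 529.7 -250.8 80
```

```text
[347.32018414 244.06747439] [302.84917851 282.0318361 ]
[238.80575476 289.9290604 ]
[366.62898898 274.16711807]
t 2.2 tcp [ 528.97 -252.63  143.64] F [-0.1  0.3  0.1] w 39.4 toolx [ 0.358  0.934 -0.   ] z [ 1.e-04 -1.e-04 -1.e+00]
shift mm [1.970e+00 2.000e-02 6.364e+01]
```

Run:
```python
from h import *
y=np.array([.934,-.358,0]);x=np.array([.358,.934,0])
for f in(-9.5,9.5):
  for s in(-19.7,19.7):
    q=proj("side",np.array([529.0,-252.6,135.6])+s*y+f*x);print((q-[300,200])*6.4)
p=np.load("side1.npz")['p'].max(2);np.set_printoptions(linewidth=200);print(p[236:252,328:368])
```

```text
[244.01359258 315.87284766]
[372.88595946 299.87118739]
[233.32250958 264.71442018]
[360.04298347 249.19409239]
[[ 21  26  18  14  18  12  19  22  22   1  26  88 167 197 191 192 197 195 192 192 193 193 192 194 195 197 200 198 180  90  23   5  17  14  10  10   3  32 121 174]
 [  6   9  19  13   0  20   0  15  30  16  23  99 171 194 191 190 188 196 193 191 192 193 193 195 202 202 202 201 176  71  13  19  13   7  22  13  11  83 153 193]
 [  8  18   9  18  21  14  17  15  12  13  34 101 171 192 194 190 187 190 190 191 190 192 193 201 198 199 200 199 171  63   3  18   0  13   9   6  37 122 183 189]
 [ 47  57  71  85  45   9   9   0   9  24  84 158 191 190 189 188 192 192 190 187 189 194 194 192 196 194 195 193 175  79  21   5   8  25   7  19  95 172 198 188]
 [166 160 173 166 115  24   4  13  11  23 121 189 201 196 186 190 188 191 188 192 190 194 198 195 198 198 198 200 176  96  14   0   0  14   6  41 135 199 197 189]
 [193 192 194 197 159  43   0   7   7  31 110 180 196 196 194 190 191 190 191 191 186 192 191 189 196 197 197 195 182 117  30   3   9   0   0  36 141 211 199 189]
 [196 203 
[... 920 characters left out ...]
97 201 179 149 176 159 124 156 203 203 200 199]
 [205 204 203 203 207 175  59   0   0  15  99 175 200 191 175 121  78  76  82  83  79  78 106 164 192 200 203 199 197 200 194 190 205 195 181 187 191 193 196 197]
 [202 201 198 203 206 175  76  15  35  61 129 192 206 204 173 107  73  79  81  85  82  67  97 160 201 204 195 197 196 201 203 198 202 195 195 199 193 189 192 196]
 [206 204 203 204 205 178  96  75 132 177 188 212 200 206 180  88  66  77  79  84  76  77  89 154 198 198 197 193 191 199 192 200 198 197 192 191 192 191 192 201]
 [187 187 188 201 203 195 179 177 192 208 202 205 200 204 173  71  59  77  73  67  64  60  98 166 193 191 193 189 189 193 190 197 200 201 191 191 194 192 190 195]]
```

Predicted pad corners agree with the seen ones to within a few crop pixels (under 0.5 image px), so the arm and side camera agree. I descend, centred, and half-close.

```bash
python3 -m creep '[{"travel":[0.002,0,0],"twist":[0,0,0],"grip":0.55},{"travel":[0.002,0,0.02],"twist":[0,0,0],"grip":0.55},{"travel":[0.002,0,0.04],"twist":[0,0,0],"grip":0.55},{"travel":[0.002,0,0.055],"twist":[0,0,0],"grip":0.55},{"travel":[0.002,0,0.064],"twist":[0,0,0],"grip":0.6},{"travel":[0.002,0,0.064],"twist":[0,0,0],"grip":0.65},{"travel":[0.002,0,0.064],"twist":[0,0,0],"grip":0.7},{"travel":[0.002,0,0.064],"twist":[0,0,0],"grip":0.75},{"travel":[0.002,0,0.064],"twist":[0,0,0],"grip":0.77},{"travel":[0.002,0,0.064],"twist":[0,0,0],"grip":0.77}]'; python3 d.py 529.7 -250.8 80
python3 - <<'E'
from h import *
for n,(x0,y0,x1,y1) in(("side",(310,215,390,275)),):
    p,d=eyes.capture(n);np.savez(n+"2.npz",p=p,d=d)
    cv2.imwrite(f"pics/{n}2.png",cv2.convertScaleAbs(cv2.resize(p[y0:y1,x0:x1,::-1],(800,600),interpolation=cv2.INTER_CUBIC),alpha=1.5))
E
```

```text
t: 3.2
tcp_pos: [529.9, -250.9, 80.1]
ee_rot: [2.588, 1.78, 0.001]
wrist_force: [0.4, 0.1, -0.6]
grip_width: 20.9
t 3.2 tcp [ 529.95 -250.91   80.1 ] F [ 0.4  0.1 -0.6] w 20.9 toolx [ 0.358  0.934 -0.   ] z [ 8.e-04 -5.e-04 -1.e+00]
shift mm [ 0.01 -0.27  0.1 ]
```

View pics/side2.png

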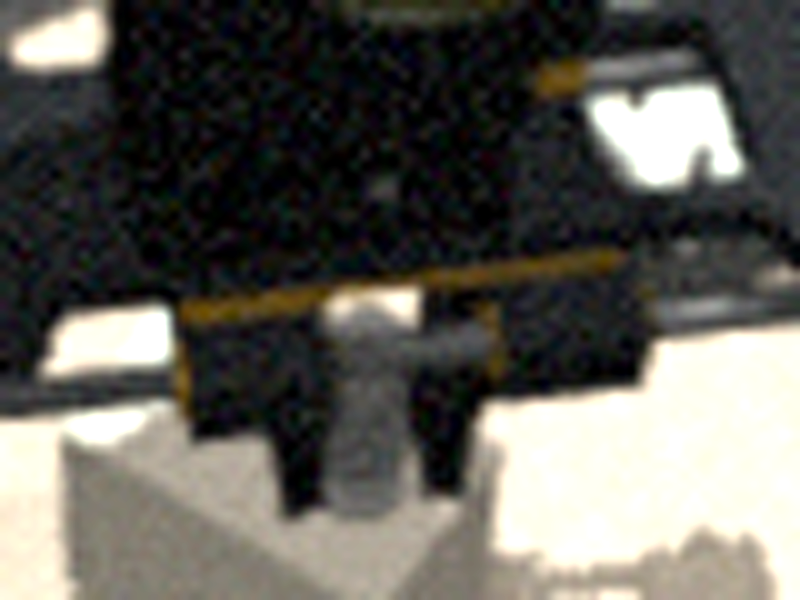

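The handle sits between the fingers, slightly nearer the left one (crop x 325 to 415, gap on the right). I shift about 0.8 mm that way and close.

```bash
python3 -m creep '[{"travel":[0,-0.0008,0],"twist":[0,0,0],"grip":0.77},{"travel":[0,-0.0008,0],"twist":[0,0,0],"grip":0.77},{"travel":[0,-0.0008,0],"twist":[0,0,0],"grip":0.79},{"travel":[0,-0.0008,0],"twist":[0,0,0],"grip":0.8},{"travel":[0,-0.0008,0],"twist":[0,0,0],"grip":0.81},{"travel":[0,-0.0008,0],"twist":[0,0,0],"grip":0.82},{"travel":[0,-0.0008,0],"twist":[0,0,0],"grip":0.85},{"travel":[0,-0.0008,0],"twist":[0,0,0],"grip":0.9},{"travel":[0,-0.0008,0],"twist":[0,0,0],"grip":1},{"travel":[0,-0.0008,0],"twist":[0,0,0],"grip":1}]'; python3 d.py 529.7 -250.8 80
```

```text
t: 4.25
tcp_pos: [529.0, -250.5, 79.6]
ee_rot: [2.588, 1.78, 0.0]
wrist_force: [0.7, -1.1, 0.3]
grip_width: 15.0
t 4.25 tcp [ 529.02 -250.49   79.62] F [ 0.7 -1.1  0.3] w 15.0 toolx [ 0.358  0.934 -0.   ] z [ 3.e-04 -1.e-04 -1.e+00]
shift mm [-0.05  0.74 -0.38]
```

Gripped (15 mm, low wrist force). Lift straight up.

```bash
python3 -m creep '[{"travel":[0,0,-0.005],"twist":[0,0,0],"grip":1},{"travel":[0,0,-0.015],"twist":[0,0,0],"grip":1},{"travel":[0,0,-0.03],"twist":[0,0,0],"grip":1},{"travel":[0,0,-0.05],"twist":[0,0,0],"grip":1},{"travel":[0,0,-0.07],"twist":[0,0,0],"grip":1},{"travel":[0,0,-0.09],"twist":[0,0,0],"grip":1},{"travel":[0,0,-0.11],"twist":[0,0,0],"grip":1},{"travel":[0,0,-0.125],"twist":[0,0,0],"grip":1},{"travel":[0,0,-0.13],"twist":[0,0,0],"grip":1},{"travel":[0,0,-0.13],"twist":[0,0,0],"grip":1}]'; python3 d.py 554.4 101.3 210
```

```text
t: 5.25
tcp_pos: [528.9, -250.5, 210.2]
ee_rot: [2.588, 1.78, 0.0]
wrist_force: [-0.4, -0.2, -2.1]
grip_width: 15.4
t 5.25 tcp [ 528.95 -250.48  210.16] F [-0.4 -0.2 -2.1] w 15.4 toolx [ 0.358  0.934 -0.   ] z [ 5.e-04 -4.e-04 -1.e+00]
shift mm [ 3.3762e+02 -1.0202e+02  2.0000e-02]
```

```bash
python3 -m creep '[{"travel":[0.02,-0.006,0],"twist":[0,0,0],"grip":1},{"travel":[0.06,-0.018,0],"twist":[0,0,0],"grip":1},{"travel":[0.1,-0.03,0],"twist":[0,0,0],"grip":1},{"travel":[0.145,-0.044,0],"twist":[0,0,0],"grip":1},{"travel":[0.19,-0.057,0],"twist":[0,0,0],"grip":1},{"travel":[0.235,-0.071,0],"twist":[0,0,0],"grip":1},{"travel":[0.28,-0.085,0],"twist":[0,0,0],"grip":1},{"travel":[0.315,-0.095,0],"twist":[0,0,0],"grip":1},{"travel":[0.332,-0.1,0],"twist":[0,0,0],"grip":1},{"travel":[0.3376,-0.102,0],"twist":[0,0,0],"grip":1}]'
python3 -m creep '[{"travel":[0,0,0],"twist":[0,0,0],"grip":1},{"travel":[0,0,0.005],"twist":[0,0,0],"grip":1},{"travel":[0,0,0.01],"twist":[0,0,0],"grip":1},{"travel":[0,0,0.014],"twist":[0,0,0],"grip":1},{"travel":[0,0,0.016],"twist":[0,0,0],"grip":1},{"travel":[0,0,0.016],"twist":[0,0,0],"grip":1},{"travel":[0,0,0.016],"twist":[0,0,0],"grip":1},{"travel":[0,0,0.016],"twist":[0,0,0],"grip":1},{"travel":[0,0,0.016],"twist":[0,0,0],"grip":1},{"travel":[0,0,0.016],"twist":[0,0,0],"grip":1}]'
 python3 d.py 554.4 101.3 194
python3 - <<'E'
from h import *
for n,(x0,y0,x1,y1) in(("side",(250,105,330,165)),("top",(230,180,310,240))):
    p,d=eyes.capture(n);np.savez(n+"3.npz",p=p,d=d)
    cv2.imwrite(f"pics/{n}3.png",cv2.convertScaleAbs(cv2.resize(p[y0:y1,x0:x1,::-1],(800,600),interpolation=cv2.INTER_CUBIC),alpha=1.5))
E
```

```text
t: 6.25
tcp_pos: [553.5, 103.9, 208.5]
ee_rot: [-2.584, -1.784, 0.002]
wrist_force: [0.5, -0.7, -1.5]
grip_width: 15.2
t: 7.25
tcp_pos: [554.5, 101.3, 193.7]
ee_rot: [2.588, 1.78, 0.0]
wrist_force: [-0.6, 0.0, -1.3]
grip_width: 15.1
t 7.25 tcp [554.46 101.3  193.68] F [-0.6  0.  -1.3] w 15.1 toolx [0.358 0.934 0.   ] z [ 3.e-04 -1.e-04 -1.e+00]
shift mm [-0.02 -0.05 -0.32]
```

View pics/side3.png

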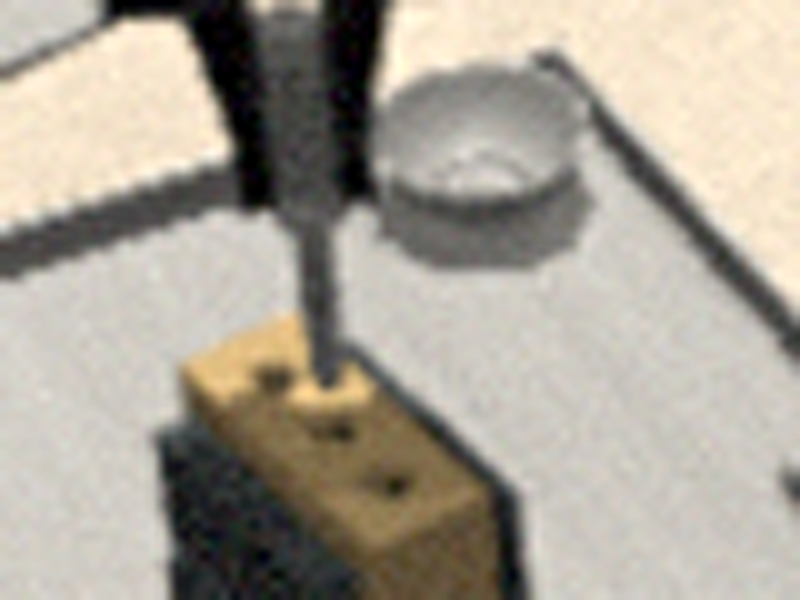

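View pics/top3.png

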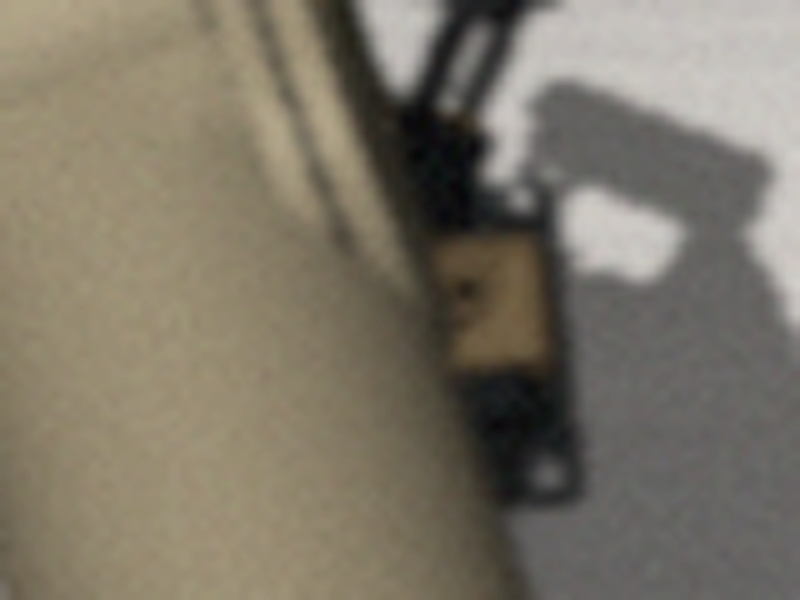

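The side view shows the gauge held (crop x about 290 at the top, tip at about (325,383)), with the bores at (275,378), (333,430) and (392,482). I compare the tip with its predicted pixel.

Run:
```python
from h import *
np.set_printoptions(linewidth=220)
for z in(121,121+55,121+61,121+111):
    print(z,((proj("side",(554.46,101.3,z))-[250,105]+.5)*10).round(1))
print("bore mid pred",((proj("side",(554.4,101.3,109))-[250,105]+.5)*10))
for s in [(277.04,142.32),(282.58,147.48),(288.28,152.73)]: print((np.array(s)-[250,105]+.5)*10)
p=np.load("side3.npz")['p'];print(p.max(2)[124:146,272:296])
```

```text
121 [327.6 394.7]
176 [307.8 218.8]
182 [305.5 198.6]
232 [285.7  22.5]
bore mid pred [331.54006517 431.10768663]
[275.4 378.2]
[330.8 429.8]
[387.8 482.3]
[[ 54  50  13   0   8  30  49  45  53  53  49  50  24  19  26  38  77  61  59  62  78  74  86 100]
 [ 69  62  31  22  33  32  62  57  60  56  55  54  49  75  74  60  69  70  65  51  56  48  52  60]
 [129 114  88  89 114  81  59  63  70  63  61  58  85 121 124  99  72  68  65  66  66  56  51  51]
 [142 137 134 134 138 113  73  57  56  54  66  88 117 132 130 115  74  73  75  71  71  71  70  64]
 [138 146 140 140 143 135 113  77  57  52  66 108 139 137 134 109  78  74  71  67  73  75  73  77]
 [139 138 136 142 141 142 131 102  54  50  58 108 143 139 135 120 116 107  74  68  68  69  73  73]
 [142 142 138 139 143 138 136 101  53  47  62 103 139 140 136 136 135 123 104  75  71  69  70  66]
 [143 138 142 135 138 139 142 112  57  44  52  97 139 140 139 136 136 140 133 120 103  85  76  75]
 [136 138 141 141 139 137 150 119  56  42  52  97 141 138 137 138 137 138 142 143 135 125 124 122]
 [136 140 137 137 136 141 140 125  63  52  48  83 125
[... 534 characters left out ...]
8 137]
 [145 152 150 150 153 148 151 151 128  58  46  59  73  89 118 133 142 142 136 128 137 135 133 136]
 [151 153 152 156 149 142 143 151 130  61  48  55  59  58  81 119 144 140 140 134 133 136 135 136]
 [151 152 140 126 107 107 107 133 127  57  52  60  87  93  54  81 122 139 139 140 134 138 131 136]
 [149 153 139  98  64  58  60  98 119  83  51  56 112 133  96  61  83 113 138 140 139 138 130 136]
 [156 153 140 105  61  51  59 115 152 128  58  82 130 156 135  96  56  72 121 135 138 142 135 135]
 [141 113 104  89  74  72  99 147 169 160 139 144 151 155 142  89  66  56  74 103 128 143 137 138]
 [101  90  87  79  87  86  99 118 127 130 126 125 112 114 108  85  79  71  54  64  98 130 143 141]]
```

Run:
```python
from h import *
np.set_printoptions(linewidth=220)
y=np.array([.934,-.358,0]);x=np.array([.358,.934,0]);T=np.array([554.46,101.3,185.7])
for s in(-7.6,7.6): print(((proj("side",T+s*y-9.5*x)-[250,105]+.5)*10).round(1))
p=np.load("side3.npz")['p'];print(p.max(2)[104:130,268:292])
```

```text
[275.3 212.9]
[338.4 206.7]
[[ 15   0   6  13  33  74  97 140 177 171 160 163 169 151  55  16   4   6  10  18  30  59  86  88]
 [ 13  16  19  18  16   9  52 113 148 117 103 106 128 121  45   9  17  11   0  10  47 115 157 160]
 [ 32  23  12  16   6  10  32  67  97  71  64  66  79  80  34  13  17   0  14  10  79 144 176 177]
 [ 72  14   0   3   0   5  18  41  64  74  69  73  71  57  36  17   9  16   0  14  84 150 172 173]
 [132  34   0   7  12   1   7  38  63  65  64  70  62  54  28  16   5   0   5  11 103 166 169 165]
 [147  73  13   0   2   3  10  28  57  52  52  54  55  50  31  10   6  10   1  29 115 171 172 168]
 [165 131  33  13   3  13   9  26  49  55  54  55  54  48  27  13   4  14   0  34 113 175 170 169]
 [172 145  60   8   7   0  17  20  47  56  54  51  54  50  29  12   0   5   3  54 127 173 176 169]
 [170 145  80   4   1   0   4  19  35  43  45  35  48  47  32  20  16   9  11  76 147 179 168 150]
 [164 163 131  30   2   5  19   9  35  54  38  49  53  54  39  20   7   3  24  92 145 162 134 104]
 [165 170 149  71  17   0  13  19  28  49  45  39  48  38  34  15  25   0  21  97 
[... 802 characters left out ...]
1 126]
 [ 56  53  50  51  55  43  10   4   3  34  45  42  42  47  49  35  16   0  10  49  84  67  79 104]
 [ 44  48  50  55  54  50  13   0   8  30  49  45  53  53  49  50  24  19  26  38  77  61  59  62]
 [ 54  55  55  65  69  62  31  22  33  32  62  57  60  56  55  54  49  75  74  60  69  70  65  51]
 [ 66  65 103 129 129 114  88  89 114  81  59  63  70  63  61  58  85 121 124  99  72  68  65  66]
 [128 126 137 149 142 137 134 134 138 113  73  57  56  54  66  88 117 132 130 115  74  73  75  71]
 [144 141 138 138 138 146 140 140 143 135 113  77  57  52  66 108 139 137 134 109  78  74  71  67]
 [138 145 140 142 139 138 136 142 141 142 131 102  54  50  58 108 143 139 135 120 116 107  74  68]]
```

Run:
```python
from h import *
z=np.load("side3.npz");d=z['d'];p=z['p'].max(2);m=C['side'];Ki=np.linalg.inv(m['mtx'])
x=np.array([.358,.934,0]);y=np.array([.934,-.358,0])
T=np.array([554.46,101.3,0])
for r in range(104,146):
    uc=(proj("side",(554.46,101.3,150))[0])
    row=[]
    # axis column for the row by interpolation
    zs=np.linspace(110,240,131);q=np.array([proj("side",(554.46,101.3,a)) for a in zs]);c=np.interp(-r,-q[:,1],q[:,0])
    for u in(int(round(c))-1,int(round(c)),int(round(c))+1):
        if d[r,u]>0:
            X=m['R'].T@(Ki@[u,r,1]*d[r,u]-m['t'])-T;row.append((X@x,X@y,X[2]))
    if row: print(r,np.round(np.median(row,0),1),len(row))
```

```text
104 [358.9   1.4   2.9] 3
105 [  5.5   0.3 232.8] 3
106 [  2.4   0.  232.6] 3
107 [-2.700e+00 -2.000e-01  2.334e+02] 3
108 [ -3.9  -0.5 231.3] 3
109 [ -4.9  -0.7 229.5] 3
110 [ -6.1  -1.  227.6] 3
111 [ -4.4   1.  223. ] 3
112 [ -6.    0.8 221.6] 3
113 [ -4.    0.5 217.5] 3
114 [ -6.6   0.3 216.2] 3
115 [ -5.9  -0.  213.2] 3
116 [ -4.6  -0.3 209.6] 3
117 [ -5.4  -0.5 207.3] 3
118 [ -5.7  -0.8 204.7] 3
119 [ -3.3  -1.1 200. ] 3
120 [ -5.9   1.  198.9] 3
121 [ -5.6   0.8 196.1] 3
122 [ -5.4   0.5 192.8] 3
123 [ -3.6   0.2 188.3] 3
124 [ -5.8  -0.  187.3] 3
125 [ -5.    0.9 183.7] 2
126 [ -7.2  -0.6 182.5] 3
127 [ -6.8  -0.9 179.6] 3
128 [ -0.7  -1.1 171.8] 3
129 [ -2.8   1.  169.8] 3
130 [ -3.    0.7 167.2] 3
131 [ -2.9   0.5 164.2] 3
132 [ -2.1   0.2 160.2] 3
133 [-1.80e+00 -1.00e-01  1.57e+02] 3
134 [ -2.5  -0.4 154.5] 3
135 [ -3.4  -0.6 152. ] 3
136 [90.7 -2.4 75.8] 2
137 [ -2.5  -1.2 145.5] 3
138 [ -3.9   1.  142.9] 3
139 [ -2.3   0.7 138.7] 3
140 [ -1.1   0.5 135. ] 3
141 [ -1.2   0.2 131.2] 3
142 [-2.200e+00 -1.000e-01  1.289e+02] 3
143 [ -0.8  -0.4 124.5] 3
144 [ 14.8  -0.7 109. ] 3
145 [  9.7  -1.  109.4] 3
```

Side-camera depth puts the gauge axis about 2 mm farther along tool x than the TCP, about 1 mm high and without tilt. I shift -2 mm and lower to just above the mouth.

```bash
python3 -m creep '[{"travel":[-0.002,0,0],"twist":[0,0,0],"grip":1},{"travel":[-0.002,0,0.003],"twist":[0,0,0],"grip":1},{"travel":[-0.002,0,0.006],"twist":[0,0,0],"grip":1},{"travel":[-0.002,0,0.008],"twist":[0,0,0],"grip":1},{"travel":[-0.002,0,0.01],"twist":[0,0,0],"grip":1},{"travel":[-0.002,0,0.01],"twist":[0,0,0],"grip":1},{"travel":[-0.002,0,0.01],"twist":[0,0,0],"grip":1},{"travel":[-0.002,0,0.01],"twist":[0,0,0],"grip":1},{"travel":[-0.002,0,0.01],"twist":[0,0,0],"grip":1},{"travel":[-0.002,0,0.01],"twist":[0,0,0],"grip":1}]'
 python3 d.py 554.4 101.3 184
python3 - <<'E'
from h import *
for n,(x0,y0,x1,y1) in(("side",(260,125,300,155)),):
    p,d=eyes.capture(n);np.savez(n+"4.npz",p=p,d=d)
    cv2.imwrite(f"pics/{n}4.png",cv2.convertScaleAbs(cv2.resize(p[y0:y1,x0:x1,::-1],(800,600),interpolation=cv2.INTER_CUBIC),alpha=1.5))
    for s in [(277.04,142.32),(282.58,147.48),(288.28,152.73)]: print((np.array(s)-[260,125]+.5)*20)
E
```

```text
t: 8.35
tcp_pos: [553.7, 99.4, 183.6]
ee_rot: [2.588, 1.78, 0.0]
wrist_force: [-0.3, 0.5, -1.5]
grip_width: 15.2
t 8.35 tcp [553.7   99.44 183.62] F [-0.3  0.5 -1.5] w 15.2 toolx [ 0.358  0.934 -0.   ] z [ 2.e-04 -1.e-04 -1.e+00]
shift mm [ 1.99 -0.02 -0.38]
[350.8 356.4]
[461.6 459.6]
[575.6 564.6]
```

View pics/side4.png

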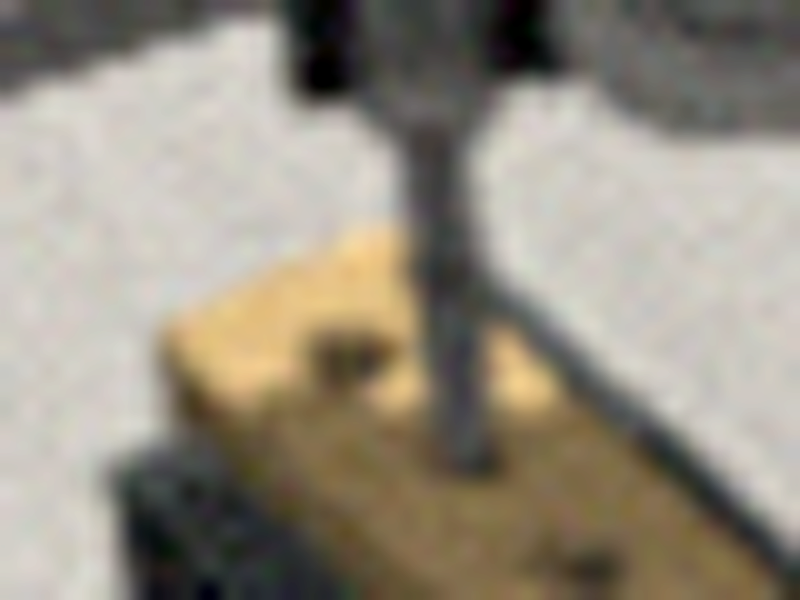

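The tip is over the middle bore: the dark of the mouth shows around it at crop (435–495, 460), against the bore centre at (462,460). I descend in small guarded steps.

```bash
python3 -m creep '[{"travel":[0,0,0.0005],"twist":[0,0,0],"grip":1},{"travel":[0,0,0.001],"twist":[0,0,0],"grip":1},{"travel":[0,0,0.0015],"twist":[0,0,0],"grip":1},{"travel":[0,0,0.002],"twist":[0,0,0],"grip":1},{"travel":[0,0,0.0025],"twist":[0,0,0],"grip":1},{"travel":[0,0,0.003],"twist":[0,0,0],"grip":1},{"travel":[0,0,0.003],"twist":[0,0,0],"grip":1},{"travel":[0,0,0.003],"twist":[0,0,0],"grip":1},{"travel":[0,0,0.003],"twist":[0,0,0],"grip":1},{"travel":[0,0,0.003],"twist":[0,0,0],"grip":1}]'
```

```text
t: 9.4
tcp_pos: [553.7, 99.4, 180.6]
ee_rot: [2.588, 1.78, 0.0]
wrist_force: [0.2, -0.3, -0.7]
grip_width: 15.4
```

```bash
python3 -m creep '[{"travel":[0,0,0.0005],"twist":[0,0,0],"grip":1},{"travel":[0,0,0.001],"twist":[0,0,0],"grip":1},{"travel":[0,0,0.0015],"twist":[0,0,0],"grip":1},{"travel":[0,0,0.002],"twist":[0,0,0],"grip":1},{"travel":[0,0,0.002],"twist":[0,0,0],"grip":1},{"travel":[0,0,0.002],"twist":[0,0,0],"grip":1},{"travel":[0,0,0.002],"twist":[0,0,0],"grip":1},{"travel":[0,0,0.002],"twist":[0,0,0],"grip":1},{"travel":[0,0,0.002],"twist":[0,0,0],"grip":1},{"travel":[0,0,0.002],"twist":[0,0,0],"grip":1}]'
python3 - <<'E'
from h import *
for n,(x0,y0,x1,y1) in(("side",(260,125,300,155)),):
    p,d=eyes.capture(n);np.savez(n+"5.npz",p=p,d=d)
    cv2.imwrite(f"pics/{n}5.png",cv2.convertScaleAbs(cv2.resize(p[y0:y1,x0:x1,::-1],(800,600),interpolation=cv2.INTER_CUBIC),alpha=1.9))
E
```

```text
t: 10.4
tcp_pos: [553.7, 99.4, 178.6]
ee_rot: [2.588, 1.78, 0.0]
wrist_force: [0.7, -0.5, -0.4]
grip_width: 15.3
```

View pics/side5.png

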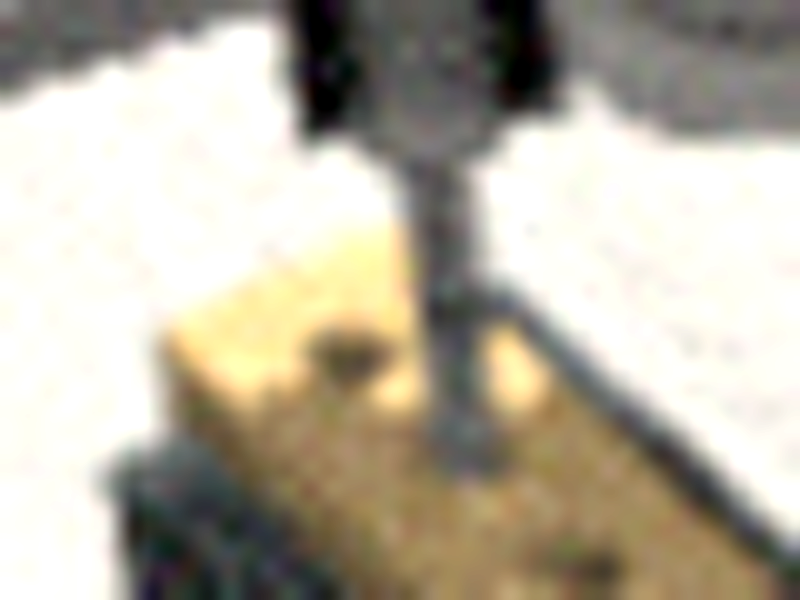

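No contact force, and the rod now ends at the mouth while the shoulder has come down, so the tip is in the bore. Continue.

```bash
python3 -m creep '[{"travel":[0,0,0.0006],"twist":[0,0,0],"grip":1},{"travel":[0,0,0.0012],"twist":[0,0,0],"grip":1},{"travel":[0,0,0.0018],"twist":[0,0,0],"grip":1},{"travel":[0,0,0.0024],"twist":[0,0,0],"grip":1},{"travel":[0,0,0.003],"twist":[0,0,0],"grip":1},{"travel":[0,0,0.0036],"twist":[0,0,0],"grip":1},{"travel":[0,0,0.004],"twist":[0,0,0],"grip":1},{"travel":[0,0,0.004],"twist":[0,0,0],"grip":1},{"travel":[0,0,0.004],"twist":[0,0,0],"grip":1},{"travel":[0,0,0.004],"twist":[0,0,0],"grip":1}]'
```

```text
t: 11.45
tcp_pos: [553.7, 99.4, 174.6]
ee_rot: [2.588, 1.78, 0.0]
wrist_force: [-0.5, 0.5, -1.5]
grip_width: 15.4
```

```bash
python3 -m creep '[{"travel":[0,0,0.0006],"twist":[0,0,0],"grip":1},{"travel":[0,0,0.0012],"twist":[0,0,0],"grip":1},{"travel":[0,0,0.0018],"twist":[0,0,0],"grip":1},{"travel":[0,0,0.0024],"twist":[0,0,0],"grip":1},{"travel":[0,0,0.003],"twist":[0,0,0],"grip":1},{"travel":[0,0,0.0036],"twist":[0,0,0],"grip":1},{"travel":[0,0,0.004],"twist":[0,0,0],"grip":1},{"travel":[0,0,0.004],"twist":[0,0,0],"grip":1},{"travel":[0,0,0.004],"twist":[0,0,0],"grip":1},{"travel":[0,0,0.004],"twist":[0,0,0],"grip":1}]'
```

```text
t: 12.45
tcp_pos: [553.7, 99.4, 170.6]
ee_rot: [2.588, 1.781, 0.0]
wrist_force: [-1.2, 0.1, 1.0]
grip_width: 15.2
```

```bash
python3 -m creep '[{"travel":[0,0,0.0008],"twist":[0,0,0],"grip":1},{"travel":[0,0,0.0016],"twist":[0,0,0],"grip":1},{"travel":[0,0,0.0024],"twist":[0,0,0],"grip":1},{"travel":[0,0,0.0032],"twist":[0,0,0],"grip":1},{"travel":[0,0,0.004],"twist":[0,0,0],"grip":1},{"travel":[0,0,0.005],"twist":[0,0,0],"grip":1},{"travel":[0,0,0.005],"twist":[0,0,0],"grip":1},{"travel":[0,0,0.005],"twist":[0,0,0],"grip":1},{"travel":[0,0,0.005],"twist":[0,0,0],"grip":1},{"travel":[0,0,0.005],"twist":[0,0,0],"grip":1}]'
```

```text
t: 13.45
tcp_pos: [553.6, 99.4, 165.4]
ee_rot: [-2.588, -1.78, 0.0]
wrist_force: [0.0, 1.0, 1.1]
grip_width: 15.1
```

```bash
python3 -m creep '[{"travel":[0,0,0.0004],"twist":[0,0,0],"grip":1},{"travel":[0,0,0.0008],"twist":[0,0,0],"grip":1},{"travel":[0,0,0.0012],"twist":[0,0,0],"grip":1},{"travel":[0,0,0.0016],"twist":[0,0,0],"grip":1},{"travel":[0,0,0.002],"twist":[0,0,0],"grip":1},{"travel":[0,0,0.0024],"twist":[0,0,0],"grip":1},{"travel":[0,0,0.0024],"twist":[0,0,0],"grip":1},{"travel":[0,0,0.0024],"twist":[0,0,0],"grip":1},{"travel":[0,0,0.0024],"twist":[0,0,0],"grip":1},{"travel":[0,0,0.0024],"twist":[0,0,0],"grip":1}]'
```

```text
t: 14.45
tcp_pos: [553.6, 99.4, 163.0]
ee_rot: [2.588, 1.78, -0.0]
wrist_force: [0.3, 0.5, 1.3]
grip_width: 15.4
```

```bash
python3 -m creep '[{"travel":[0,0,0.0002],"twist":[0,0,0],"grip":1},{"travel":[0,0,0.0004],"twist":[0,0,0],"grip":1},{"travel":[0,0,0.0006],"twist":[0,0,0],"grip":1},{"travel":[0,0,0.0008],"twist":[0,0,0],"grip":1},{"travel":[0,0,0.001],"twist":[0,0,0],"grip":1},{"travel":[0,0,0.001],"twist":[0,0,0],"grip":1},{"travel":[0,0,0.001],"twist":[0,0,0],"grip":1},{"travel":[0,0,0.001],"twist":[0,0,0],"grip":1},{"travel":[0,0,0.001],"twist":[0,0,0],"grip":1},{"travel":[0,0,0.001],"twist":[0,0,0],"grip":1}]'
```

```text
t: 15.45
tcp_pos: [553.7, 99.4, 162.1]
ee_rot: [2.588, 1.78, -0.0]
wrist_force: [0.2, 0.6, 2.1]
grip_width: 15.3
```

```bash
python3 -m creep '[{"travel":[0,0,0.0002],"twist":[0,0,0],"grip":1},{"travel":[0,0,0.0004],"twist":[0,0,0],"grip":1},{"travel":[0,0,0.0006],"twist":[0,0,0],"grip":1},{"travel":[0,0,0.0008],"twist":[0,0,0],"grip":1},{"travel":[0,0,0.001],"twist":[0,0,0],"grip":1},{"travel":[0,0,0.001],"twist":[0,0,0],"grip":1},{"travel":[0,0,0.001],"twist":[0,0,0],"grip":1},{"travel":[0,0,0.001],"twist":[0,0,0],"grip":1},{"travel":[0,0,0.001],"twist":[0,0,0],"grip":1},{"travel":[0,0,0.001],"twist":[0,0,0],"grip":1}]'
```

```text
t: 16.45
tcp_pos: [553.7, 99.4, 161.1]
ee_rot: [2.588, 1.78, -0.0]
wrist_force: [-0.3, -0.5, 2.5]
grip_width: 15.1
```

```bash
python3 -m creep '[{"travel":[0,0,0.0002],"twist":[0,0,0],"grip":1},{"travel":[0,0,0.0004],"twist":[0,0,0],"grip":1},{"travel":[0,0,0.0006],"twist":[0,0,0],"grip":1},{"travel":[0,0,0.0008],"twist":[0,0,0],"grip":1},{"travel":[0,0,0.001],"twist":[0,0,0],"grip":1},{"travel":[0,0,0.001],"twist":[0,0,0],"grip":1},{"travel":[0,0,0.001],"twist":[0,0,0],"grip":1},{"travel":[0,0,0.001],"twist":[0,0,0],"grip":1},{"travel":[0,0,0.001],"twist":[0,0,0],"grip":1},{"travel":[0,0,0.001],"twist":[0,0,0],"grip":1}]'
cat > pic.py <<'E'
import sys
from h import *
k=sys.argv[1]; x0,y0=int(sys.argv[2]),int(sys.argv[3]);w,h=(int(sys.argv[4]),int(sys.argv[5])) if len(sys.argv)>4 else (40,30)
p,d=eyes.capture("side");np.savez(f"side{k}.npz",p=p,d=d)
cv2.imwrite(f"pics/side{k}.png",cv2.convertScaleAbs(cv2.resize(p[y0:y0+h,x0:x0+w,::-1],(800,600),interpolation=cv2.INTER_CUBIC),alpha=1.7))
E
python3 pic.py 6 260 125
```

```text
t: 17.45
tcp_pos: [553.6, 99.4, 160.1]
ee_rot: [2.588, 1.78, -0.0]
wrist_force: [0.3, -0.3, 1.8]
grip_width: 15.3
```

View pics/side6.png

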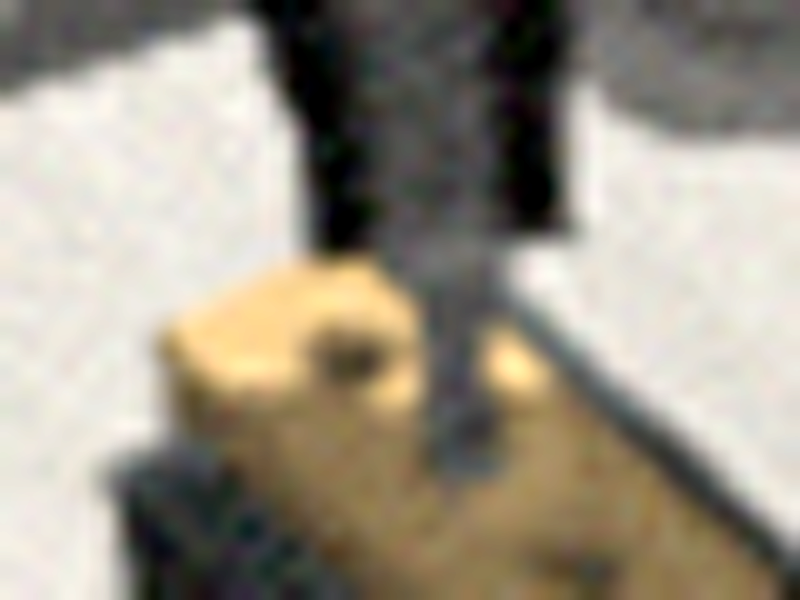

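No floor at 20 mm so far (TCP 160.1, force flat). Continue toward 24 mm.

```bash
python3 -m creep '[{"travel":[0,0,0.0003],"twist":[0,0,0],"grip":1},{"travel":[0,0,0.0006],"twist":[0,0,0],"grip":1},{"travel":[0,0,0.0009],"twist":[0,0,0],"grip":1},{"travel":[0,0,0.0012],"twist":[0,0,0],"grip":1},{"travel":[0,0,0.0015],"twist":[0,0,0],"grip":1},{"travel":[0,0,0.0015],"twist":[0,0,0],"grip":1},{"travel":[0,0,0.0015],"twist":[0,0,0],"grip":1},{"travel":[0,0,0.0015],"twist":[0,0,0],"grip":1},{"travel":[0,0,0.0015],"twist":[0,0,0],"grip":1},{"travel":[0,0,0.0015],"twist":[0,0,0],"grip":1}]'
```

```text
t: 18.5
tcp_pos: [553.7, 99.4, 158.6]
ee_rot: [2.588, 1.78, -0.0]
wrist_force: [0.0, -0.3, 1.8]
grip_width: 15.4
```

```bash
python3 -m creep '[{"travel":[0,0,0.0002],"twist":[0,0,0],"grip":1},{"travel":[0,0,0.0004],"twist":[0,0,0],"grip":1},{"travel":[0,0,0.0006],"twist":[0,0,0],"grip":1},{"travel":[0,0,0.0008],"twist":[0,0,0],"grip":1},{"travel":[0,0,0.001],"twist":[0,0,0],"grip":1},{"travel":[0,0,0.001],"twist":[0,0,0],"grip":1},{"travel":[0,0,0.001],"twist":[0,0,0],"grip":1},{"travel":[0,0,0.001],"twist":[0,0,0],"grip":1},{"travel":[0,0,0.001],"twist":[0,0,0],"grip":1},{"travel":[0,0,0.001],"twist":[0,0,0],"grip":1}]'
```

```text
t: 19.5
tcp_pos: [553.7, 99.4, 157.6]
ee_rot: [2.588, 1.78, 0.0]
wrist_force: [0.1, 0.9, 2.7]
grip_width: 15.5
```

```bash
python3 -m creep '[{"travel":[0,0,0.0002],"twist":[0,0,0],"grip":1},{"travel":[0,0,0.0004],"twist":[0,0,0],"grip":1},{"travel":[0,0,0.0006],"twist":[0,0,0],"grip":1},{"travel":[0,0,0.0008],"twist":[0,0,0],"grip":1},{"travel":[0,0,0.001],"twist":[0,0,0],"grip":1},{"travel":[0,0,0.001],"twist":[0,0,0],"grip":1},{"travel":[0,0,0.001],"twist":[0,0,0],"grip":1},{"travel":[0,0,0.001],"twist":[0,0,0],"grip":1},{"travel":[0,0,0.001],"twist":[0,0,0],"grip":1},{"travel":[0,0,0.001],"twist":[0,0,0],"grip":1}]'
```

```text
t: 20.5
tcp_pos: [553.8, 99.4, 157.1]
ee_rot: [2.588, 1.78, 0.001]
wrist_force: [-0.3, -0.1, 7.2]
grip_width: 15.0
```

Contact: force rose to 7 N and z stopped following at TCP 157.1, so the depth is about 24 mm. I look at the mark.

```bash
python3 pic.py 7 260 125
python3 - <<'E'
from h import *
np.set_printoptions(linewidth=220)
p=np.load("side7.npz")['p'].max(2);print(p[134:152,277:290])
for h in (0,6,10): print(h,proj("side",(554.4,101.3,109+h)))
E
```

```text
[[  3  22  46  57  43  49  48  40  14   7  17  86 144]
 [ 21  16  31  38  45  45  42  41  20   0   8  76 131]
 [  9  14  41  49  50  49  44  45  25  15  17  66 120]
 [  1  23  44  59  57  52  56  59  39  37  37  69 115]
 [ 46  52  50  63  62  67  70  60  79 110 118 126 136]
 [134 121  75  64  62  71  58  53  81 122 147 141 137]
 [150 144 123 100  54  50  51  56  64  86 123 140 142]
 [108 114 129 122  58  51  47  78  95  67  90 118 137]
 [ 66  60  89 117  68  49  55 110 151 107  60  77 116]
 [ 47  54 108 124  72  55  50 106 152 147 102  52  76]
 [ 71  81 115 136  70  46  53  84 120 125 102  70  46]
 [ 87  85  94 100  63  51  50  58  81  97  99  90  70]
 [ 81  87  82  74  52  47  46  43  76  97  98  94  81]
 [ 86  85  88  71  50  40  32  47  82  99  95  91  83]
 [ 85  91  86  79  56  52  48  59  85 100 102  97  90]
 [ 89  87  83  84  76  69  73  85  98  98  98 101  91]
 [ 80  85  84  91  82  80  82  87 100  95  88  96  86]
 [ 65  83  82  86  84  85  85  85  88  87  80  74  82]]
0 [282.65400652 147.61076866]
6 [282.44975097 145.80051547]
10 [282.31251184 144.58420781]
```

View pics/side7.png

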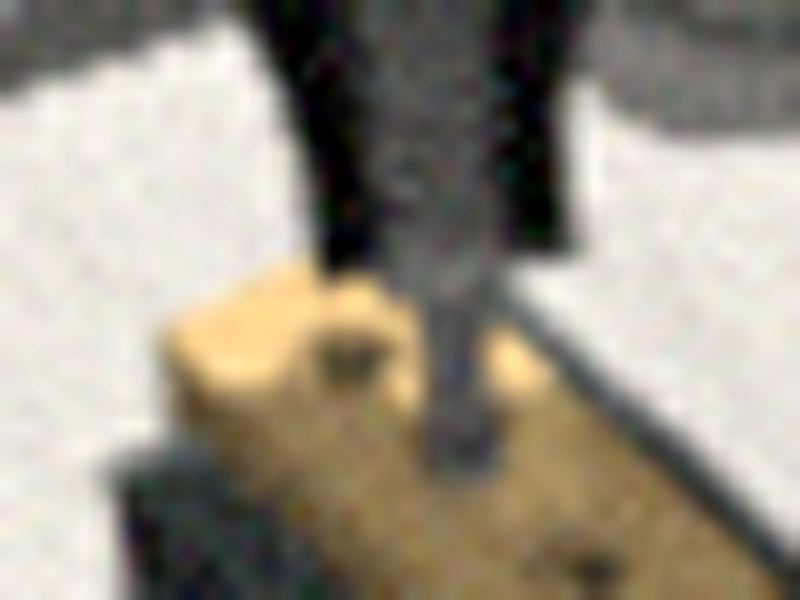

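The picture is too coarse to resolve the ring cleanly. Its faint dark band near (282,147) and the stop height both fit 6 mm above the top, so the middle is the 24 mm bore. I pull out and go to the right bore.

```bash
python3 -m creep '[{"travel":[0,0,-0.004],"twist":[0,0,0],"grip":1},{"travel":[0,0,-0.01],"twist":[0,0,0],"grip":1},{"travel":[0,0,-0.018],"twist":[0,0,0],"grip":1},{"travel":[0,0,-0.026],"twist":[0,0,0],"grip":1},{"travel":[0,0,-0.034],"twist":[0,0,0],"grip":1},{"travel":[0,0,-0.036],"twist":[0,0,0],"grip":1},{"travel":[-0.008,0.0045,-0.036],"twist":[0,0,0],"grip":1},{"travel":[-0.016,0.009,-0.036],"twist":[0,0,0],"grip":1},{"travel":[-0.0226,0.0128,-0.036],"twist":[0,0,0],"grip":1},{"travel":[-0.0226,0.0128,-0.036],"twist":[0,0,0],"grip":1}]'; python3 pic.py 8 260 110 60 45; python3 d.py 557.6 73.7 183
```

```text
t: 21.55
tcp_pos: [557.7, 71.5, 192.2]
ee_rot: [2.59, 1.777, -0.001]
wrist_force: [0.6, 0.2, -1.7]
grip_width: 15.1
t 21.6 tcp [557.58  72.67 192.31] F [-0.2  0.1 -1.1] w 15.4 toolx [ 0.359  0.933 -0.   ] z [-5.e-04 -2.e-04 -1.e+00]
shift mm [ 0.97 -0.35  9.31]
```

View pics/side8.png

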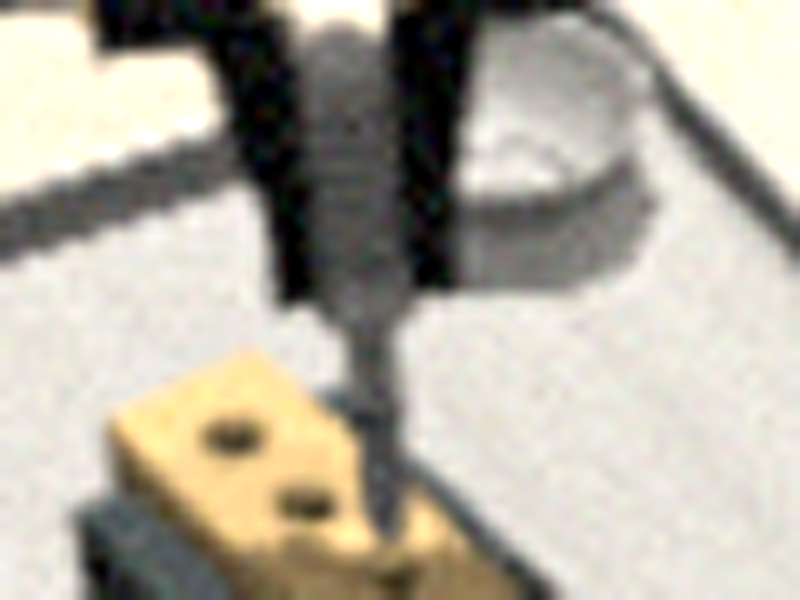

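The gauge is over the right bore (crop tip (385,530), mouth dark just below at (395,570)). Descend to the mouth.

```bash
python3 -m creep '[{"travel":[0,0,0],"twist":[0,0,0],"grip":1},{"travel":[0,0,0],"twist":[0,0,0],"grip":1},{"travel":[0,0,0.002],"twist":[0,0,0],"grip":1},{"travel":[0,0,0.004],"twist":[0,0,0],"grip":1},{"travel":[0,0,0.006],"twist":[0,0,0],"grip":1},{"travel":[0,0,0.008],"twist":[0,0,0],"grip":1},{"travel":[0,0,0.01],"twist":[0,0,0],"grip":1},{"travel":[0,0,0.012],"twist":[0,0,0],"grip":1},{"travel":[0,0,0.0125],"twist":[0,0,0],"grip":1},{"travel":[0,0,0.0125],"twist":[0,0,0],"grip":1}]'; python3 d.py 557.6 73.7 180
```

```text
t: 22.6
tcp_pos: [557.5, 73.7, 180.1]
ee_rot: [2.588, 1.78, -0.0]
wrist_force: [0.1, 0.2, -1.6]
grip_width: 15.3
t 22.6 tcp [557.52  73.7  180.06] F [ 0.1  0.2 -1.6] w 15.3 toolx [ 0.358  0.934 -0.   ] z [-1.e-04 -1.e-04 -1.e+00]
shift mm [0.03 0.07 0.06]
```

```bash
python3 -m creep '[{"travel":[0,0,0.0004],"twist":[0,0,0],"grip":1},{"travel":[0,0,0.0008],"twist":[0,0,0],"grip":1},{"travel":[0,0,0.0012],"twist":[0,0,0],"grip":1},{"travel":[0,0,0.0016],"twist":[0,0,0],"grip":1},{"travel":[0,0,0.002],"twist":[0,0,0],"grip":1},{"travel":[0,0,0.002],"twist":[0,0,0],"grip":1},{"travel":[0,0,0.002],"twist":[0,0,0],"grip":1},{"travel":[0,0,0.002],"twist":[0,0,0],"grip":1},{"travel":[0,0,0.002],"twist":[0,0,0],"grip":1},{"travel":[0,0,0.002],"twist":[0,0,0],"grip":1}]'
```

```text
t: 23.6
tcp_pos: [557.6, 73.7, 178.2]
ee_rot: [2.588, 1.78, 0.0]
wrist_force: [0.3, 0.3, -1.3]
grip_width: 15.1
```

In. Down to just above the 20 mm level (TCP 164).

```bash
python3 -m creep '[{"travel":[0,0,0.0015],"twist":[0,0,0],"grip":1},{"travel":[0,0,0.003],"twist":[0,0,0],"grip":1},{"travel":[0,0,0.0045],"twist":[0,0,0],"grip":1},{"travel":[0,0,0.006],"twist":[0,0,0],"grip":1},{"travel":[0,0,0.0075],"twist":[0,0,0],"grip":1},{"travel":[0,0,0.009],"twist":[0,0,0],"grip":1},{"travel":[0,0,0.0105],"twist":[0,0,0],"grip":1},{"travel":[0,0,0.012],"twist":[0,0,0],"grip":1},{"travel":[0,0,0.0135],"twist":[0,0,0],"grip":1},{"travel":[0,0,0.0145],"twist":[0,0,0],"grip":1}]'; python3 d.py 557.6 73.7 162
```

```text
t: 24.6
tcp_pos: [557.7, 73.8, 163.6]
ee_rot: [2.588, 1.78, 0.0]
wrist_force: [-0.5, 0.2, 2.2]
grip_width: 15.3
t 24.6 tcp [557.68  73.75 163.59] F [-0.5  0.2  2.2] w 15.3 toolx [0.358 0.934 0.   ] z [ 4.e-04  0.e+00 -1.e+00]
shift mm [-0.08 -0.06  1.59]
```

```bash
python3 -m creep '[{"travel":[0,0,0.0002],"twist":[0,0,0],"grip":1},{"travel":[0,0,0.0004],"twist":[0,0,0],"grip":1},{"travel":[0,0,0.0006],"twist":[0,0,0],"grip":1},{"travel":[0,0,0.0009],"twist":[0,0,0],"grip":1},{"travel":[0,0,0.0012],"twist":[0,0,0],"grip":1},{"travel":[0,0,0.0015],"twist":[0,0,0],"grip":1},{"travel":[0,0,0.0015],"twist":[0,0,0],"grip":1},{"travel":[0,0,0.0015],"twist":[0,0,0],"grip":1},{"travel":[0,0,0.0015],"twist":[0,0,0],"grip":1},{"travel":[0,0,0.0015],"twist":[0,0,0],"grip":1}]'
```

```text
t: 25.6
tcp_pos: [557.5, 73.7, 162.1]
ee_rot: [2.588, 1.78, -0.0]
wrist_force: [0.2, -0.5, 2.2]
grip_width: 15.5
```

```bash
python3 -m creep '[{"travel":[0,0,0.0002],"twist":[0,0,0],"grip":1},{"travel":[0,0,0.0004],"twist":[0,0,0],"grip":1},{"travel":[0,0,0.0006],"twist":[0,0,0],"grip":1},{"travel":[0,0,0.0008],"twist":[0,0,0],"grip":1},{"travel":[0,0,0.001],"twist":[0,0,0],"grip":1},{"travel":[0,0,0.0012],"twist":[0,0,0],"grip":1},{"travel":[0,0,0.0012],"twist":[0,0,0],"grip":1},{"travel":[0,0,0.0012],"twist":[0,0,0],"grip":1},{"travel":[0,0,0.0012],"twist":[0,0,0],"grip":1},{"travel":[0,0,0.0012],"twist":[0,0,0],"grip":1}]'
```

```text
t: 26.6
tcp_pos: [557.7, 73.8, 161.2]
ee_rot: [2.588, 1.78, 0.0]
wrist_force: [-1.3, -0.5, 6.0]
grip_width: 15.2
```

Contact at TCP about 161.2 (6 N), so the right is the 20 mm bore. The left must be full depth, with its floor expected at TCP about 151.5. I pull out and go there.

```bash
python3 -m creep '[{"travel":[0,0,-0.004],"twist":[0,0,0],"grip":1},{"travel":[0,0,-0.01],"twist":[0,0,0],"grip":1},{"travel":[0,0,-0.018],"twist":[0,0,0],"grip":1},{"travel":[0,0,-0.026],"twist":[0,0,0],"grip":1},{"travel":[0,0,-0.032],"twist":[0,0,0],"grip":1},{"travel":[0.005,-0.0028,-0.032],"twist":[0,0,0],"grip":1},{"travel":[0.018,-0.0102,-0.032],"twist":[0,0,0],"grip":1},{"travel":[0.031,-0.0175,-0.032],"twist":[0,0,0],"grip":1},{"travel":[0.041,-0.0232,-0.032],"twist":[0,0,0],"grip":1},{"travel":[0.0453,-0.0256,-0.032],"twist":[0,0,0],"grip":1}]'; python3 -m creep '[{"travel":[0,0,0],"twist":[0,0,0],"grip":1},{"travel":[0,0,0],"twist":[0,0,0],"grip":1},{"travel":[0,0,0.001],"twist":[0,0,0],"grip":1},{"travel":[0,0,0.003],"twist":[0,0,0],"grip":1},{"travel":[0,0,0.005],"twist":[0,0,0],"grip":1},{"travel":[0,0,0.007],"twist":[0,0,0],"grip":1},{"travel":[0,0,0.007],"twist":[0,0,0],"grip":1},{"travel":[0,0,0.007],"twist":[0,0,0],"grip":1},{"travel":[0,0,0.007],"twist":[0,0,0],"grip":1},{"travel":[0,0,0.007],"twist":[0,0,0],"grip":1}]'; python3 d.py 549.8 125.1 180;python3 pic.py 9 255 120
```

```text
t: 27.6
tcp_pos: [549.1, 127.7, 192.8]
ee_rot: [-2.585, -1.784, -0.0]
wrist_force: [0.9, -0.4, -1.2]
grip_width: 15.8
t: 28.6
tcp_pos: [549.9, 125.2, 186.1]
ee_rot: [2.588, 1.78, 0.0]
wrist_force: [0.4, 1.0, -1.3]
grip_width: 15.1
t 28.6 tcp [549.9  125.23 186.06] F [ 0.4  1.  -1.3] w 15.1 toolx [0.358 0.934 0.   ] z [ 3.e-04 -0.e+00 -1.e+00]
shift mm [-0.16 -0.05  6.06]
```

View pics/side9.png

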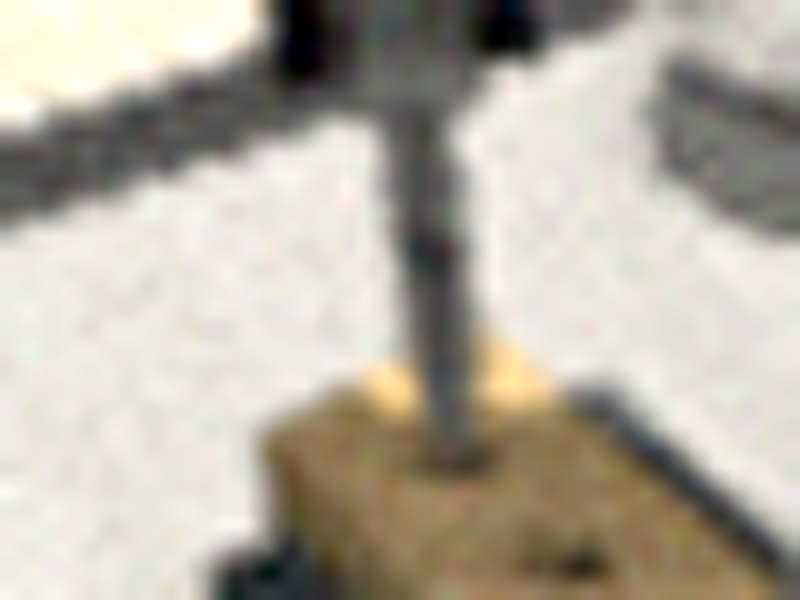

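The tip is centred over the left bore's mouth (crop (452,457)), with the ring mark visible at (430,245). Descend.

```bash
python3 -m creep '[{"travel":[0,0,0.001],"twist":[0,0,0],"grip":1},{"travel":[0,0,0.002],"twist":[0,0,0],"grip":1},{"travel":[0,0,0.003],"twist":[0,0,0],"grip":1},{"travel":[0,0,0.004],"twist":[0,0,0],"grip":1},{"travel":[0,0,0.005],"twist":[0,0,0],"grip":1},{"travel":[0,0,0.006],"twist":[0,0,0],"grip":1},{"travel":[0,0,0.007],"twist":[0,0,0],"grip":1},{"travel":[0,0,0.0075],"twist":[0,0,0],"grip":1},{"travel":[0,0,0.0075],"twist":[0,0,0],"grip":1},{"travel":[0,0,0.0075],"twist":[0,0,0],"grip":1}]'; python3 d.py 549.8 125.1 164
```

```text
t: 29.65
tcp_pos: [549.9, 125.2, 178.5]
ee_rot: [2.588, 1.78, 0.0]
wrist_force: [-0.0, -0.0, -1.0]
grip_width: 15.1
t 29.65 tcp [549.87 125.18 178.47] F [-0. -0. -1.] w 15.1 toolx [ 0.358  0.934 -0.   ] z [ 1.e-04 -1.e-04 -1.e+00]
shift mm [-0.1  -0.04 14.47]
```

```bash
python3 -m creep '[{"travel":[0,0,0.0015],"twist":[0,0,0],"grip":1},{"travel":[0,0,0.003],"twist":[0,0,0],"grip":1},{"travel":[0,0,0.0045],"twist":[0,0,0],"grip":1},{"travel":[0,0,0.006],"twist":[0,0,0],"grip":1},{"travel":[0,0,0.0075],"twist":[0,0,0],"grip":1},{"travel":[0,0,0.009],"twist":[0,0,0],"grip":1},{"travel":[0,0,0.0105],"twist":[0,0,0],"grip":1},{"travel":[0,0,0.012],"twist":[0,0,0],"grip":1},{"travel":[0,0,0.0135],"twist":[0,0,0],"grip":1},{"travel":[0,0,0.015],"twist":[0,0,0],"grip":1}]'; python3 -m creep '[{"travel":[0,0,0.0004],"twist":[0,0,0],"grip":1},{"travel":[0,0,0.0008],"twist":[0,0,0],"grip":1},{"travel":[0,0,0.0012],"twist":[0,0,0],"grip":1},{"travel":[0,0,0.0016],"twist":[0,0,0],"grip":1},{"travel":[0,0,0.002],"twist":[0,0,0],"grip":1},{"travel":[0,0,0.0024],"twist":[0,0,0],"grip":1},{"travel":[0,0,0.0028],"twist":[0,0,0],"grip":1},{"travel":[0,0,0.0028],"twist":[0,0,0],"grip":1},{"travel":[0,0,0.0028],"twist":[0,0,0],"grip":1},{"travel":[0,0,0.0028],"twist":[0,0,0],"grip":1}]'
```

```text
t: 30.65
tcp_pos: [550.0, 125.2, 163.4]
ee_rot: [2.588, 1.78, 0.001]
wrist_force: [-0.1, -0.4, 3.9]
grip_width: 15.3
t: 31.65
tcp_pos: [549.8, 125.1, 160.5]
ee_rot: [2.588, 1.78, -0.0]
wrist_force: [-0.4, 0.1, 2.4]
grip_width: 15.3
```

No floor at the 20 mm level. Continue past the 24 mm level.

```bash
python3 -m creep '[{"travel":[0,0,0.0004],"twist":[0,0,0],"grip":1},{"travel":[0,0,0.0008],"twist":[0,0,0],"grip":1},{"travel":[0,0,0.0012],"twist":[0,0,0],"grip":1},{"travel":[0,0,0.0016],"twist":[0,0,0],"grip":1},{"travel":[0,0,0.002],"twist":[0,0,0],"grip":1},{"travel":[0,0,0.0024],"twist":[0,0,0],"grip":1},{"travel":[0,0,0.0028],"twist":[0,0,0],"grip":1},{"travel":[0,0,0.0032],"twist":[0,0,0],"grip":1},{"travel":[0,0,0.0036],"twist":[0,0,0],"grip":1},{"travel":[0,0,0.0038],"twist":[0,0,0],"grip":1}]'
```

```text
t: 32.65
tcp_pos: [549.8, 125.2, 156.8]
ee_rot: [2.588, 1.78, -0.0]
wrist_force: [-0.0, -0.3, 3.2]
grip_width: 15.7
```

```bash
python3 -m creep '[{"travel":[0,0,0.0005],"twist":[0,0,0],"grip":1},{"travel":[0,0,0.001],"twist":[0,0,0],"grip":1},{"travel":[0,0,0.0015],"twist":[0,0,0],"grip":1},{"travel":[0,0,0.002],"twist":[0,0,0],"grip":1},{"travel":[0,0,0.0025],"twist":[0,0,0],"grip":1},{"travel":[0,0,0.003],"twist":[0,0,0],"grip":1},{"travel":[0,0,0.0035],"twist":[0,0,0],"grip":1},{"travel":[0,0,0.004],"twist":[0,0,0],"grip":1},{"travel":[0,0,0.0043],"twist":[0,0,0],"grip":1},{"travel":[0,0,0.0043],"twist":[0,0,0],"grip":1}]'
```

```text
t: 33.65
tcp_pos: [549.8, 125.2, 152.4]
ee_rot: [2.588, 1.781, -0.0]
wrist_force: [0.7, 0.2, 2.1]
grip_width: 15.6
```

```bash
python3 -m creep '[{"travel":[0,0,0.0002],"twist":[0,0,0],"grip":1},{"travel":[0,0,0.0004],"twist":[0,0,0],"grip":1},{"travel":[0,0,0.0006],"twist":[0,0,0],"grip":1},{"travel":[0,0,0.0008],"twist":[0,0,0],"grip":1},{"travel":[0,0,0.001],"twist":[0,0,0],"grip":1},{"travel":[0,0,0.0012],"twist":[0,0,0],"grip":1},{"travel":[0,0,0.0012],"twist":[0,0,0],"grip":1},{"travel":[0,0,0.0012],"twist":[0,0,0],"grip":1},{"travel":[0,0,0.0012],"twist":[0,0,0],"grip":1},{"travel":[0,0,0.0012],"twist":[0,0,0],"grip":1}]'
```

```text
t: 34.65
tcp_pos: [549.9, 125.2, 151.4]
ee_rot: [2.588, 1.78, 0.0]
wrist_force: [-0.2, -0.7, 3.7]
grip_width: 15.3
```

```bash
python3 -m creep '[{"travel":[0,0,0.0002],"twist":[0,0,0],"grip":1},{"travel":[0,0,0.0004],"twist":[0,0,0],"grip":1},{"travel":[0,0,0.0006],"twist":[0,0,0],"grip":1},{"travel":[0,0,0.0008],"twist":[0,0,0],"grip":1},{"travel":[0,0,0.0009],"twist":[0,0,0],"grip":1},{"travel":[0,0,0.0009],"twist":[0,0,0],"grip":1},{"travel":[0,0,0.0009],"twist":[0,0,0],"grip":1},{"travel":[0,0,0.0009],"twist":[0,0,0],"grip":1},{"travel":[0,0,0.0009],"twist":[0,0,0],"grip":1},{"travel":[0,0,0.0009],"twist":[0,0,0],"grip":1}]'; python3 pic.py 10 255 120
```

```text
t: 35.65
tcp_pos: [550.0, 125.3, 150.9]
ee_rot: [2.588, 1.78, 0.001]
wrist_force: [-2.2, -1.2, 7.6]
grip_width: 15.4
```

View pics/side10.png

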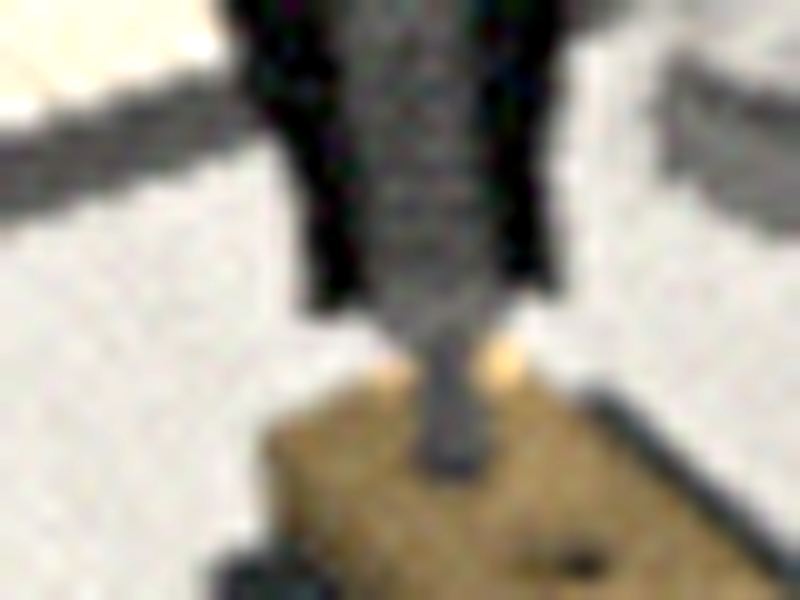

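The mark's dark band sits right at the mouth (crop (450,460)), and the depth is about 30 mm (TCP 150.9, force 7.6 N). I press slightly more, to be surely home, before letting go.

```bash
python3 -m creep '[{"travel":[0,0,0.0001],"twist":[0,0,0],"grip":1},{"travel":[0,0,0.0002],"twist":[0,0,0],"grip":1},{"travel":[0,0,0.0003],"twist":[0,0,0],"grip":1},{"travel":[0,0,0.0004],"twist":[0,0,0],"grip":1},{"travel":[0,0,0.0005],"twist":[0,0,0],"grip":1},{"travel":[0,0,0.0005],"twist":[0,0,0],"grip":1},{"travel":[0,0,0.0005],"twist":[0,0,0],"grip":1},{"travel":[0,0,0.0005],"twist":[0,0,0],"grip":1},{"travel":[0,0,0.0005],"twist":[0,0,0],"grip":1},{"travel":[0,0,0.0005],"twist":[0,0,0],"grip":1}]'
```

```text
t: 36.7
tcp_pos: [550.1, 125.3, 150.7]
ee_rot: [2.588, 1.78, 0.001]
wrist_force: [-1.6, -1.4, 9.8]
grip_width: 15.1
```

Stiff floor at about 10 N. Release, check, then withdraw straight up.

```bash
python3 -m creep '[{"travel":[0,0,0],"twist":[0,0,0],"grip":0.8},{"travel":[0,0,0],"twist":[0,0,0],"grip":0.75},{"travel":[0,0,0],"twist":[0,0,0],"grip":0.7},{"travel":[0,0,0],"twist":[0,0,0],"grip":0.6},{"travel":[0,0,0],"twist":[0,0,0],"grip":0.5},{"travel":[0,0,0],"twist":[0,0,0],"grip":0.4},{"travel":[0,0,0],"twist":[0,0,0],"grip":0.4},{"travel":[0,0,0],"twist":[0,0,0],"grip":0.4},{"travel":[0,0,0],"twist":[0,0,0],"grip":0.4},{"travel":[0,0,0],"twist":[0,0,0],"grip":0.4}]'; python3 pic.py 11 255 95 60 45
```

```text
t: 37.7
tcp_pos: [549.8, 125.2, 149.9]
ee_rot: [2.588, 1.781, -0.0]
wrist_force: [-0.2, 0.7, 0.3]
grip_width: 51.7
```

View pics/side11.png

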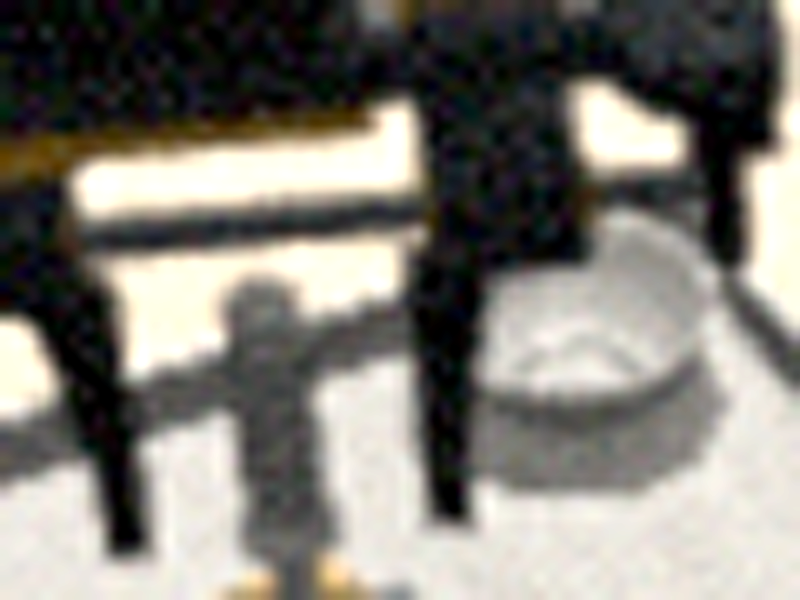

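The gauge stands free between the open fingers (crop x 270, fingers at 120 and 450). Withdraw upward and look again.

```bash
python3 -m creep '[{"travel":[0,0,-0.005],"twist":[0,0,0],"grip":0.4},{"travel":[0,0,-0.02],"twist":[0,0,0],"grip":0.4},{"travel":[0,0,-0.04],"twist":[0,0,0],"grip":0.4},{"travel":[0,0,-0.06],"twist":[0,0,0],"grip":0.4},{"travel":[0,0,-0.08],"twist":[0,0,0],"grip":0.4},{"travel":[0,0,-0.1],"twist":[0,0,0],"grip":0.4},{"travel":[0,0,-0.12],"twist":[0,0,0],"grip":0.4},{"travel":[0,0,-0.12],"twist":[0,0,0],"grip":0.4},{"travel":[0,0,-0.12],"twist":[0,0,0],"grip":0.4},{"travel":[0,0,-0.12],"twist":[0,0,0],"grip":0.4}]'; python3 pic.py 12 255 110 60 45;python3 - <<'E'
from h import *
z=np.load("side12.npz");d=z['d'];m=C['side'];Ki=np.linalg.inv(m['mtx'])
for h in(0,25,29,81):print(h,((proj("side",(550.5,127,109+h))-[255,110]+.5)*13.33).round(0))
for r in range(110,146,1):
    c=np.interp(r,[113,142],[275.4,277]);u=int(round(c))
    X=m['R'].T@(Ki@[u,r,1]*d[r,u]-m['t']);print(r,X.round(1),end=' ')
E
```

```text
t: 38.75
tcp_pos: [549.5, 125.0, 269.5]
ee_rot: [-2.588, -1.78, 0.001]
wrist_force: [0.5, 0.1, -0.3]
grip_width: 51.9
0 [301. 440.]
25 [289. 339.]
29 [286. 322.]
81 [258.  95.]
110 [661.9 411.9   0.7] 111 [659.4 406.4   0.9] 112 [6.572e+02 4.019e+02 4.000e-01] 113 [6.55e+02 3.97e+02 2.00e-01] 114 [651.6 388.9   2.3] 115 [ 6.535e+02  3.857e+02 -4.000e-01] 116 [555.8 125.7 190.8] 117 [554.  121.8 190.9] 118 [552.9 119.8 189.6] 119 [551.4 116.5 189.3] 120 [551.5 117.6 185.6] 121 [551.8 119.2 181.5] 122 [550.8 117.5 180. ] 123 [550.9 118.5 176.3] 124 [550.3 117.7 174.1] 125 [550.6 119.4 169.8] 126 [550.2 119.3 167. ] 127 [549.8 119.  164.3] 128 [549.6 119.3 161.2] 129 [550.5 122.6 155.5] 130 [548.3 117.6 156.6] 131 [548.8 120.  151.7] 132 [548.7 120.6 148.2] 133 [550.8 119.8 144.8] 134 [549.5 117.3 143.8] 135 [549.7 118.7 139.6] 136 [548.9 117.5 137.6] 137 [550.5 122.6 130.2] 138 [550.5 123.4 126.4] 139 [550.2 123.7 123.2] 140 [549.4 122.5 121. ] 141 [549.4 123.2 117.3] 142 [548.6 122.1 115.1] 143 [549.3 125.  109.4] 144 [546.7 118.8 111.6] 145 [545.7 116.9 110. ]
```

View pics/side12.png

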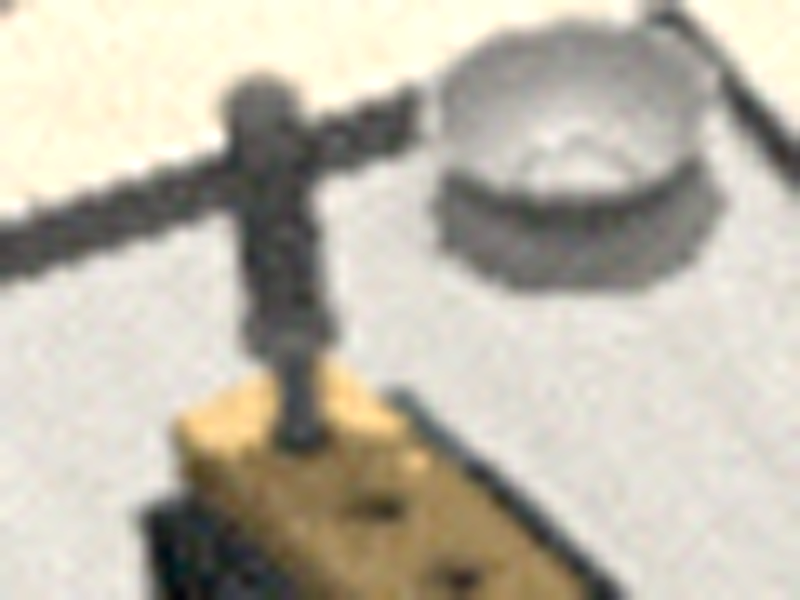

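The gauge stands upright in the left bore. Its handle top, at crop (262,98) and z about 190, matches the full-depth prediction of (258,95) and z = 190. The gripper is about 70 mm clear of it. Hand in.

```bash
python3 -c "
from cell import job_done,telemetry
print(job_done(), telemetry.observe()['t'])"
```

```text
the job is handed in; nothing more can be done
the job is handed in; nothing more can be done
```

The gauge stands pushed home and released in the left bore, which is the full-depth one; I handed the job in at about 39 s of the 64 s.

| Bore | TCP height at the floor | Force there | Depth |
|---|---|---|---|
| Middle | about 157 mm | 7 N | about 24 mm |
| Right | about 161 mm | 6 N | about 20 mm |
| Left | about 151 mm | pressed to about 10 N | about 30 mm |

**Last checks:** after the release and withdrawal, the gauge looked upright. Its handle top measured about 190 mm, against 190 mm expected at full depth. The wrist force was near zero, with the gripper about 70 mm above the gauge. I moved only the gauge and felt no unexpected contact, but I took no final picture of the whole table to check the other things.

**Weak or disagreeing checks:**
- **Ring mark:** it was too small to read sharply in the pictures, so the depths rest mainly on the stop heights and forces; the faint dark band agreed with them.
- **Gauge in the gripper:** it appeared about 2 mm off the TCP along tool x. I corrected for this before the first insertion, and every insertion then went in with only small side forces.
- **Top camera:** the arm hid the work from it once the arm was over the stand and vise, so alignment came from the side camera alone.

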